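Wake the clamped scanner and present a power module to it

TASK

Book out the power module with the orange handle. First wake the hand scanner that is clamped on its side: squeeze its yellow trigger fully home and let it spring back. Then draw the orange-handled module out of the sloping rack, stand it upright in the air and finish holding it there, still, with its label squarely facing the scanner's window, centred on it and about ten centimetres away: the program ends while the gripper holds the module, which touches nothing else, and all other things stay where they are.

Things in the scene. Friction and masses are not known exactly. Their poses are not given: they have to be found in the camera images.
- scanner: grey pistol-grip hand scanner, fixed, strapped on its side to a stand. Origin: centre of the stand's round foot (132 mm) on the bench, z up. Head over the origin: x -27 to 27, y -72 to 50, z 125 to 195 mm; it looks along its own -y. Grip: runs level along -x to x = -149; y -12 to 22, z 145 to 175, free air above and below. Trigger on the grip's -y side; pinch it with the grip's back from above
- scanner_window (a point): centre of the scanner's dark red window, at (0, -73.5, 160) mm in the scanner's frame; same axes as the scanner; the window looks along -y, and its scan line stands vertical. The label is presented in front of it, at negative y
- trigger (a joint): the sprung yellow trigger's angle in rad: 0 = released, 0.26 = squeezed home. Vertical hinge beside the head; it springs back by itself; at the point trigger_face it takes about 2 N to start it and 7 N to hold it home
- trigger_face (a point): point to press on the trigger's outer face (18 mm high), 30 mm from its hinge; moves about 8 mm along the scanner's +y when squeezed home. Unpressed it is at about (-60, -28, 160) mm in the scanner's frame
- grip_back (a point): point on the back (+y side) of the scanner's grip, across from trigger_face, at (-60, 22, 160) mm in the scanner's frame: the other side of the pinch (50 mm wide unpressed, 42 mm squeezed)
- rack: grey sheet-metal rack, fixed, 222 mm wide in its y, three slots side by side 70 mm apart in y. Origin: centre of its foot on the bench, z up. The slots are 60 mm deep; their draw direction leans 35 degrees (0.61 rad) from vertical towards the rack's own -x (roughly to the robot): straight out is (-0.573, 0, 0.820) in the rack's frame. About 2 mm of play round each module
- module: the module to take, in any slot: flat aluminium block 96 (x) x 22 (y) x 110 mm (z), black fins on its -y face, white panel (100 x 26 x 3) on top with an orange U handle. 0.2 to 0.45 kg. Origin: centre of the block's underside; z up through the handle (in the rack: the draw direction, leaning 35 degrees); the label is on its +y face, which in the rack looks along the rack's +y
- module_handle (a point): middle of the orange handle's bar, 143 mm above the module's origin along z. The bar is 14 mm thick in y, 70 mm long in x, 12 mm deep in z, with 24 mm free below it down to the panel; to be pinched across y. Same axes as the module
- module_label (a point): centre of the white barcode label (64 x 64 mm) on the module's +y face, at (0, 11.5, 55) mm in the module's frame; its bars lie along x, so the module has to be upright for the vertical scan line. Same axes as the module
- module_blue: like module but with a blue handle; stays in its slot. Tops of all handles in the rack stand 149 mm from the slot floor along the draw direction, about 170 mm above the bench
- module_black: like module but with a black handle; stays in its slot
- multimeter: yellow multimeter lying on the bench, 172 x 84 x 45 mm; leave it
- screwdriver: screwdriver with red handle lying on the bench, 190 mm long; leave it
- solder_reel: small metal reel, 60 mm across, 40 mm high; leave it
- choke: ring choke wound with copper, 77 mm across, 24 mm high; leave it
- flux_bottle: white bottle with blue cap, 48 mm across, 115 mm high, to the left of the scanner; leave it
There are look-alikes about, which are no part of the job. There is more than one size of the flux_bottle; the one meant has the size given above.

How it is judged:
By the outcome, as a careful person would: the job done as asked, in the order asked, and still so for the second after the job is handed in, while the arm keeps its last pose, push and grip.
It also fails if it takes over 58 s, if anything falls off the work surface, if the arm or the gripper's body presses on something with over 40 N, if the wrist force passes 120 N, or if a joint passes its speed limit or range.

ROBOT

A 6-joint arm with a two-finger parallel gripper is mounted at the origin on the work surface. World frame = base frame: x ahead of the robot, y to its left, z up, the work surface at z = 0. Lengths are in m, angles in rad, forces in N, time in s.
With the tool pointing down it reaches from about 0.375 to 0.925 m from the base axis. Payload 5.7 kg.
Tool frame: the origin (TCP) lies at the very end of the fingers, on their centre line; the grasp point (between the pads) lies 19 mm behind it; y points along the fingers, x is the direction in which the jaws open and shut, and the axes are right-handed (so a half turn about y gives the same grasp; the last joint's range is limited). The gripper opens to 85 mm and grips with 20 to 120 N. Pads are 22 mm wide; open, the fingers measure 114 mm over their backs; the gripper's body (76 mm by 85 mm) begins 54 mm behind the grasp point. The pads swing forward as they close: fully open they stand 13 mm farther back than shut.
Start: joints at [-1.34, 0.359, 1.51, -0, 1.272, -0.115], TCP at [0.203, -0.564, 0.231] pointing down, gripper open.
Joint ranges: [-2.97, 2.97], [-1.01, 2.36], [0.21, 2.38], [-0.96, 4.11], [0.2, 2.71], [-2.98, 2.98]. Speed limits (rad/s): [2.39, 2.39, 3.14, 3.14, 3.14, 3.14].

INTERFACE

Orientations are given as a unit quaternion [w, x, y, z].
In Python, from bench import * gives the robot as it stands.
- The arm moves only by the tool drive_tool, never from a script. Its argument "motion" is a list of rows, each an object with "translation": the shift along the world's x, y, z in cm, a list of three; "rotation": the turn, a rotation vector about the world's x, y, z in degrees, a list of three. A call has 1 to 10 rows; each row is the pose to reach, as a shift and turn from the pose commanded when the call began; what a row does not reach only later rows make up. A row lasts 1/8 s, in which the tool goes at most 62.5 mm and 10.7 degrees, less where a joint would pass 70% of its speed; a pose out of reach is approached as far as the arm can. A call with a gripper value outside its range is refused whole. "gripper" is the gripper command: -1 is shut, 1 is fully open, values between are in proportion, set as the call begins (left out, the last holds). The fingers move at their own pace and stop on an object; "squeeze" is the grip in N (left out, the last holds). Time passes only in rows, so rows that repeat a pose let the fingers close. It gives the time, the measured TCP pose, the force and the opening at its end, in the units of the state.
- read_state(): the state, without advancing time (a new reading comes with each control period).
- capture(name): name is "scene" or "top" or "wrist"; returns a dict with "img" (400x640x3 uint8, red, green, blue), "depth" (400x640 float32, m along the optical axis (not along the pixel's ray), 0 where there is no reading), "camera_matrix" (3x3 intrinsics, pixels), "world_from_camera" (4x4, takes a point from camera to world coordinates). Camera axes: x right, y down, z forward; pixel columns grow to the right and rows downward; lengths in m; the calibration is good to about 2 mm. A picture is of the moment at which its call begins.
- close_job(): hands the job in, once; it reports no verdict.
The state is a dict: "time": time; "joint_pos": joint angles; "qd": joint speeds; "joint_torque": joint torques, N m; "position": TCP position; "eef_rot": TCP orientation; "force": force on the tool from outside, world axes, zero at the start; "moment": the same for the moment, N m; "gripper_width": opening from 0.0 (shut) to 1.0 (fully open).
Only numpy, scipy, OpenCV 4.12 (cv2) and the standard library are available. Lean on these libraries where they do the work, as an engineer would, in place of code of your own. Each camera call takes 0.05 s, during which the arm holds its last target.

## Working session

There is one attempt and no reset: what is moved stays moved. The work goes in short steps, Python scripts to look and compute and a tool call to move; the robot and the scene stay as the last step left them, time stands still between calls to the robot, and variables do not carry over. Pictures are saved under pics/ and viewed, and the job is handed in when it is done.

Besides the shell and the picture viewer there is one more tool, called after "Request:" by a JSON object that holds its "fn" and its "kwargs". drive_tool: Moves the arm, as the interface text tells. Its arguments: {"type":"object","properties":{"motion":{"type":"array","items":{"type":"object","properties":{"translation":{"type":"array","items":{"type":"number"}},"rotation":{"type":"array","items":{"type":"number"}}}}},"gripper":{"type":"number"},"squeeze":{"type":"number"}},"required":["motion"]}

```bash
ls; mkdir -p pics; python3 - <<'E'
from bench import *
import cv2,pickle
print(read_state())
for n in ["scene","top","wrist"]:
    c=capture(n); cv2.imwrite(f"pics/{n}0.png",c["img"][:,:,::-1]); pickle.dump(c,open(f"{n}0.pkl","wb"))
    print(n,c["camera_matrix"].round(1).tolist(),c["world_from_camera"].round(3).tolist())
E
```

```text
pics
{'time': 0.0, 'joint_pos': array([-1.34009846e+00,  3.59535742e-01,  1.51145717e+00, -5.38507317e-06,
        1.27249577e+00, -1.15108991e-01]), 'qd': array([ 0.00135574,  0.00122696, -0.00118588,  0.0026784 , -0.0006455 ,
       -0.00068569]), 'joint_torque': array([ 1.49902316e-03, -5.27608466e+01, -2.78615999e+01,  5.88449439e-05,
        1.33031857e-02,  1.50860205e-05]), 'position': array([ 0.20319977, -0.56380671,  0.23042587]), 'eef_rot': array([ 0.57901085, -0.57812189,  0.40702426, -0.40602065]), 'force': array([-0.39799036,  0.40449064,  0.09652807]), 'moment': array([ 0.03043152,  0.03178387, -0.06645688]), 'gripper_width': 0.9990784878968968}
scene [[392.3, 0.0, 320.5], [0.0, 392.3, 199.1], [0.0, 0.0, 1.0]] [[-0.47, 0.63, -0.618, 1.205], [0.883, 0.334, -0.331, 0.456], [-0.003, -0.701, -0.713, 0.874], [0.0, 0.0, 0.0, 1.0]]
top [[388.1, 0.0, 317.0], [0.0, 388.1, 199.9], [0.0, 0.0, 1.0]] [[-0.019, -0.995, 0.096, 0.453], [-1.0, 0.02, 0.008, 0.096], [-0.01, -0.096, -0.995, 1.241], [0.0, 0.0, 0.0, 1.0]]
wrist [[343.0, 0.0, 318.7], [0.0, 343.0, 202.5], [0.0, 0.0, 1.0]] [[0.34, -0.889, -0.306, 0.282], [-0.94, -0.322, -0.11, -0.536], [-0.001, 0.325, -0.946, 0.374], [0.0, 0.0, 0.0, 1.0]]
```

View pics/scene0.png

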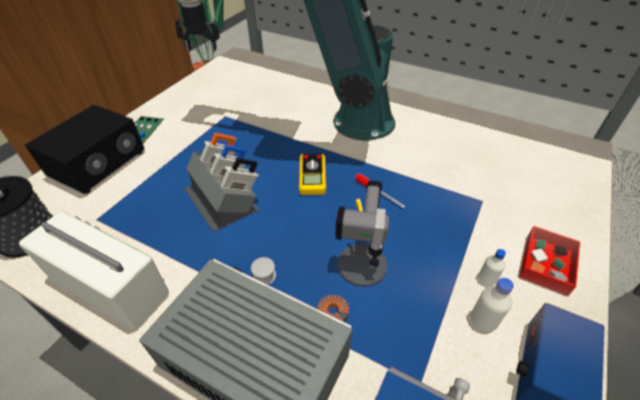

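View pics/top0.png

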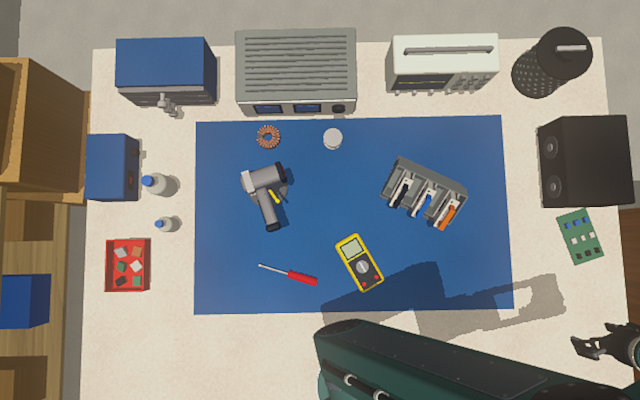

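View pics/wrist0.png

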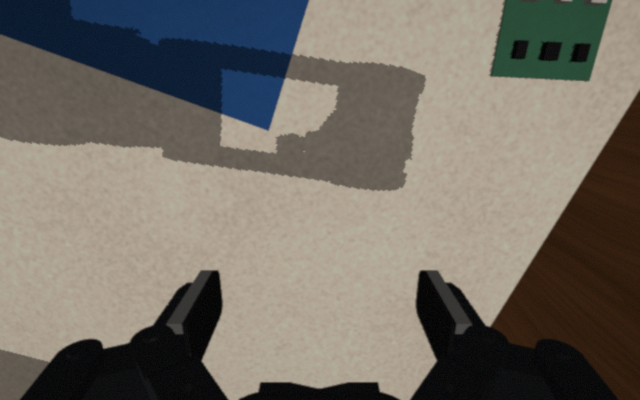

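The top view shows the scanner head at about (262,180), with its grip running down to (270,228) and the yellow trigger at (277,197). The rack is at about (425,190), and its handles are black (402,193), blue (425,205) and orange (450,215). Next I'll enlarge these.

```bash
cat > h.py <<'E'
import numpy as np,cv2,pickle
def load(n): return pickle.load(open(n+".pkl","rb"))
def cloud(c):
    K=c["camera_matrix"];T=c["world_from_camera"];d=c["depth"]
    v,u=np.mgrid[:d.shape[0],:d.shape[1]]
    p=np.stack([(u-K[0,2])/K[0,0]*d,(v-K[1,2])/K[1,1]*d,d],-1)
    w=p@T[:3,:3].T+T[:3,3]; w[d==0]=np.nan
    return w
def proj(c,P):
    K=c["camera_matrix"];T=c["world_from_camera"]
    q=(np.asarray(P)-T[:3,3])@T[:3,:3]
    return (q@K.T)[...,:2]/q[...,2:]
E
python3 - <<'E'
from h import *
t=load("top0");s=load("scene0")
a=cv2.resize(t["img"][140:250,220:330,::-1],(390,390),interpolation=cv2.INTER_CUBIC)
b=cv2.resize(t["img"][140:250,370:480,::-1],(390,390),interpolation=cv2.INTER_CUBIC)
cv2.imwrite("pics/crop_top.png",np.hstack([a,b]))
a=cv2.resize(s["img"][170:290,310:430,::-1],(390,390),interpolation=cv2.INTER_CUBIC)
b=cv2.resize(s["img"][120:240,170:290,::-1],(390,390),interpolation=cv2.INTER_CUBIC)
cv2.imwrite("pics/crop_scene.png",np.hstack([a,b]))
w=cloud(t)
for n,c in (("top",t),("scene",s)):
    w=cloud(c); hsv=cv2.cvtColor(c["img"],cv2.COLOR_RGB2HSV)
    m=(w[...,2]>0.1)&(w[...,2]<0.22)&(w[...,0]>0.3)&(w[...,0]<0.75)&(w[...,1]>-.4)&(w[...,1]<.4)
    for nm,lo,hi in (("or",5,18),("yel",22,32),("blue",100,125)):
        k=m&(hsv[...,0]>=lo)&(hsv[...,0]<=hi)&(hsv[...,1]>150)&(hsv[...,2]>90)
        print(n,nm,k.sum(),np.nanmean(w[k],0).round(3),np.nanmin(w[k],0).round(3),np.nanmax(w[k],0).round(3), np.argwhere(k).mean(0)[::-1].round(1))
E
```

```text
top or 135 [ 0.501 -0.25   0.168] [ 0.47  -0.272  0.133] [ 0.536 -0.234  0.189] [446.4 217.7]
top yel 49 [0.571 0.226 0.169] [0.554 0.212 0.154] [0.59  0.24  0.175] [273.5 195.8]
top blue 133 [ 0.532 -0.152  0.169] [ 0.477 -0.208  0.138] [0.664 0.262 0.194] [410.3 207.2]
scene or 123 [ 0.503 -0.252  0.165] [ 0.469 -0.275  0.136] [ 0.535 -0.236  0.188] [222.6 138.5]
scene yel 38 [0.567 0.222 0.169] [0.553 0.211 0.162] [0.582 0.233 0.172] [358.9 205.1]
scene blue 163 [ 0.538 -0.165  0.16 ] [ 0.5   -0.213  0.116] [0.665 0.234 0.194] [240.4 155.7]
```

View pics/crop_top.png

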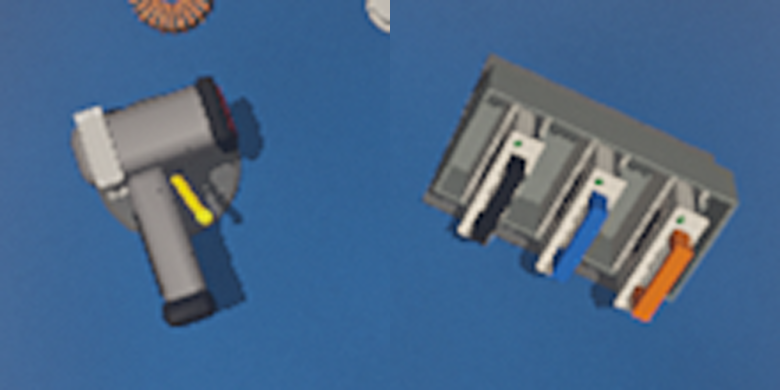

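View pics/crop_scene.png

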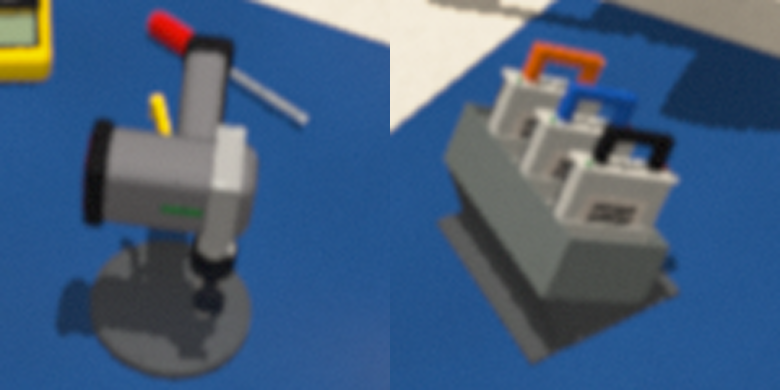

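```bash
python3 - <<'E'
from h import *
from scipy import ndimage
t=load("top0");s=load("scene0")
P=[]
for c in (t,s):
    w=cloud(c); z=w[...,2]
    hsv=cv2.cvtColor(c["img"],cv2.COLOR_RGB2HSV)
    m=(z>0.158)&(z<0.21)&(w[...,0]>.4)&(w[...,0]<.75)&(w[...,1]>.1)&(w[...,1]<.4)&~((hsv[...,0]>20)&(hsv[...,0]<34)&(hsv[...,1]>130))
    p=w[m]; print("scanner pts",len(p),p.min(0).round(3),p.max(0).round(3))
    r=cv2.minAreaRect((p[p[:,0]<0.56][:,:2]*1000).astype(np.float32)); print(" grip rect",r)
    h=p[p[:,0]>0.60]; r=cv2.minAreaRect((h[:,:2]*1000).astype(np.float32)); print(" head rect",r, "ztop",np.percentile(h[:,2],95))
    g=p[p[:,0]<0.56]; print(" grip ztop",np.percentile(g[:,2],[50,95]))
    # foot circle: z 0..0.03 
    # handles
    for nm,lo,hi,sat in (("or",5,18,150),("blue",100,125,150)):
        k=(z>0.14)&(z<0.2)&(w[...,0]>.4)&(w[...,0]<.6)&(w[...,1]>-.3)&(w[...,1]<-.1)&(hsv[...,0]>=lo)&(hsv[...,0]<=hi)&(hsv[...,1]>sat)&(hsv[...,2]>80)
        lab,n=ndimage.label(k); 
        if n>1: k=lab==(1+np.argmax(ndimage.sum(k,lab,range(1,n+1))))
        q=w[k]; r=cv2.minAreaRect((q[:,:2]*1000).astype(np.float32)); print(nm,k.sum(),r)
        l=cv2.fitLine((q[:,:2]*1000).astype(np.float32),cv2.DIST_HUBER,0,.01,.01).ravel(); print("  dir",np.degrees(np.arctan2(l[1],l[0])),l[2:], q.min(0).round(3),q.max(0).round(3))
# rack body, top view: gray not panels
w=cloud(t); z=w[...,2]
m=(z>0.03)&(w[...,0]>.4)&(w[...,0]<.75)&(w[...,1]>-.36)&(w[...,1]<-.05)
q=w[m]; r=cv2.minAreaRect((q[:,:2]*1000).astype(np.float32)); print("rack",r,cv2.boxPoints(r).round(0).tolist(), q[:,2].max())
# back wall line: for each y the max x of points 
E
```

```text
scanner pts 1464 [0.474 0.192 0.158] [0.664 0.316 0.201]
 grip rect ((520.1142578125, 238.68653869628906), (91.33898162841797, 39.806034088134766), 15.004193305969238)
 head rect ((625.0745849609375, 256.18194580078125), (53.12837600708008, 123.38006591796875), 15.878578186035156) ztop 0.19760610812214813
 grip ztop [0.1755927  0.18039487]
or 134 ((503.3817443847656, -251.97085571289062), (13.788956642150879, 71.51360321044922), 62.96752166748047)
  dir -26.457426 [ 501.30725 -250.71234] [ 0.47  -0.272  0.141] [ 0.536 -0.234  0.189]
blue 127 ((534.2672729492188, -189.1718292236328), (13.930289268493652, 71.66765594482422), 63.95561981201172)
  dir -26.600348 [ 532.02185 -188.59427] [ 0.502 -0.208  0.141] [ 0.568 -0.171  0.189]
scanner pts 1739 [0.474 0.192 0.158] [0.665 0.316 0.199]
 grip rect ((517.0909423828125, 238.451904296875), (85.98040008544922, 59.295562744140625), 1.1586459875106812)
 head rect ((624.0432739257812, 254.6195526123047), (53.33365249633789, 123.58134460449219), 17.044260025024414) ztop 0.19612027413893668
 grip ztop [0.17498796 0.17897066]
or 117 ((502.06292724609375, -252.97018432617188), (16.72857093811035, 70.51719665527344), 59.05378723144531)
  dir -26.996155 [ 502.2902  -250.53874] [ 0.469 -0.275  0.141] [ 0.535 -0.236  0.188]
blue 126 ((532.1876831054688, -190.5066375732422), (16.4898624420166, 71.40428161621094), 62.09901809692383)
  dir -28.62328 [ 532.62427 -187.13298] [ 0.5   -0.213  0.141] [ 0.564 -0.17   0.188]
rack ((573.0853881835938, -208.86209106445312), (223.85789489746094, 159.61155700683594), 63.80629348754883) [[452.0, -274.0], [595.0, -345.0], [694.0, -144.0], [551.0, -73.0]] 0.19137404730206242
```

The description fits the scanner and rack, and orange is the -y end slot. Next I'll refine both frames.

```bash
python3 - <<'E'
from h import *
from scipy.spatial.transform import Rotation as R
t=load("top0");s=load("scene0")
ya=np.radians(-26.3); rx=np.array([np.cos(ya),np.sin(ya),0]); ry=np.array([-np.sin(ya),np.cos(ya),0]); 
mz=-.5736*rx+np.array([0,0,.8192]); mx=np.cross(ry,mz); M=np.stack([mx,ry,mz],1)
for nm,c in (("top",t),("scene",s)):
    w=cloud(c); z=w[...,2]; hsv=cv2.cvtColor(c["img"],cv2.COLOR_RGB2HSV)
    k=(z>0.13)&(z<0.2)&(w[...,0]>.4)&(w[...,0]<.56)&(w[...,1]>-.3)&(w[...,1]<-.22)&(hsv[...,0]>=3)&(hsv[...,0]<=20)&(hsv[...,1]>130)&(hsv[...,2]>80)
    q=w[k]@M
    zt=np.percentile(q[:,2],95); top=q[q[:,2]>zt-.006]
    print(nm,"ztop",np.percentile(q[:,2],[50,80,95,100]).round(4),"x",np.percentile(top[:,0],[0,3,97,100]).round(4),"y",np.percentile(top[:,1],[0,3,97,100]).round(4))
    o=np.array([(top[:,0].min()+top[:,0].max())/2,(top[:,1].min()+top[:,1].max())/2,zt])
    print("  topmid world",M@o,"floor z/origin", M@(o-[0,0,.149]))
    for yaw in (14,15,16,17):
        a=np.radians(yaw); S=np.array([[np.cos(a),-np.sin(a)],[np.sin(a),np.cos(a)]])
        m=(z>0.165)&(z<0.21)&(w[...,0]>.4)&(w[...,0]<.75)&(w[...,1]>.1)&(w[...,1]<.4)&~((hsv[...,0]>20)&(hsv[...,0]<34)&(hsv[...,1]>130))
        p=(w[m][:,:2]-[.622,.266])@S
        hd=p[p[:,0]>-.02]; g=p[(p[:,0]<-.05)&(p[:,0]>-.135)]
        out=[]
        for lo in (-.13,-.11,-.09,-.07):
            b=g[(g[:,0]>lo-.01)&(g[:,0]<lo+.01)][:,1]; out+= [b.min().round(4),b.max().round(4)]
        print("  yaw",yaw,"head x",np.percentile(hd[:,0],[1,99]).round(4),"y",np.percentile(hd[:,1],[.5,99.5]).round(4),"end",p[:,0].min().round(4),"grip y",out)
st=R.from_quat(np.roll([0.579,-0.578,0.407,-0.406],-1)).as_matrix(); print(st.round(3))
E
```

```text
top ztop [-0.1816 -0.1795 -0.1782 -0.1764] x [0.5166 0.5204 0.5851 0.5858] y [-0.0098 -0.0088  0.0035  0.0037]
  topmid world [ 0.49508977 -0.24805377  0.17020388] floor z/origin [ 0.57170924 -0.28592147  0.04814308]
  yaw 14 head x [-0.0196  0.0254] y [-0.0713  0.0496] end -0.1513 grip y [np.float64(-0.021), np.float64(0.0158), np.float64(-0.018), np.float64(0.017), np.float64(-0.0168), np.float64(0.0176), np.float64(-0.0152), np.float64(0.0187)]
  yaw 15 head x [-0.0197  0.0254] y [-0.0711  0.0496] end -0.1512 grip y [np.float64(-0.0187), np.float64(0.0181), np.float64(-0.0161), np.float64(0.0187), np.float64(-0.0152), np.float64(0.0191), np.float64(-0.0138), np.float64(0.0199)]
  yaw 16 head x [-0.0198  0.0252] y [-0.0711  0.0497] end -0.151 grip y [np.float64(-0.0163), np.float64(0.0204), np.float64(-0.0142), np.float64(0.0205), np.float64(-0.0136), np.float64(0.0206), np.float64(-0.0125), np.float64(0.0212)]
  yaw 17 head x [-0.0194  0.0254] y [-0.0711  0.0498] end -0.1507 grip y [np.float64(-0.014), np.float64(0.0228), np.float64(-0.0123), np.float64(0.0223), np.float64(-0.012)
[... 601 characters left out ...]
4(-0.0185), np.float64(0.0165), np.float64(-0.0178), np.float64(0.0163), np.float64(-0.0159), np.float64(0.0185), np.float64(-0.0378), np.float64(0.0187)]
  yaw 16 head x [-0.019   0.0244] y [-0.0716  0.0488] end -0.1514 grip y [np.float64(-0.0162), np.float64(0.0187), np.float64(-0.0158), np.float64(0.0181), np.float64(-0.0144), np.float64(0.02), np.float64(-0.0365), np.float64(0.0198)]
  yaw 17 head x [-0.0191  0.024 ] y [-0.0715  0.0488] end -0.1513 grip y [np.float64(-0.0139), np.float64(0.0208), np.float64(-0.0138), np.float64(0.0199), np.float64(-0.013), np.float64(0.0214), np.float64(-0.0351), np.float64(0.0209)]
[[ 0.339 -0.     0.941]
 [-0.941  0.002  0.339]
 [-0.002 -1.     0.   ]]
```

Request:
{"fn": "drive_tool", "kwargs": {"motion": [{"translation": [2.5, 3.6, 1.5]}, {"translation": [5, 7.2, 3]}, {"translation": [7.5, 11, 4.5]}, {"translation": [10, 14.6, 6]}, {"translation": [12.5, 18.2, 7]}, {"translation": [15, 22, 7]}, {"translation": [17.5, 25.5, 7]}, {"translation": [20, 29.2, 7]}, {"translation": [22.5, 33, 7]}, {"translation": [24.5, 36.5, 7], "rotation": [0, 0, -3]}], "gripper": 1, "squeeze": 40}}

```text
$.motion[0]: bad value
```

Request:
{"fn": "drive_tool", "kwargs": {"motion": [{"translation": [2.5, 3.6, 1.5], "rotation": [0, 0, 0]}, {"translation": [5, 7.2, 3], "rotation": [0, 0, 0]}, {"translation": [7.5, 11, 4.5], "rotation": [0, 0, 0]}, {"translation": [10, 14.6, 6], "rotation": [0, 0, 0]}, {"translation": [12.5, 18.2, 7], "rotation": [0, 0, 0]}, {"translation": [15, 22, 7], "rotation": [0, 0, 0]}, {"translation": [17.5, 25.5, 7], "rotation": [0, 0, 0]}, {"translation": [20, 29.2, 7], "rotation": [0, 0, 0]}, {"translation": [22.5, 33, 7], "rotation": [0, 0, 0]}, {"translation": [24.5, 36.5, 7], "rotation": [0, 0, -3]}], "gripper": 1, "squeeze": 40}}

```text
time: 1.4
position: [0.449, -0.198, 0.3011]
eef_rot: [0.568, -0.567, 0.422, -0.422]
force: [-0.3, -0.1, -0.1]
gripper_width: 1.001
```

Request:
{"fn": "drive_tool", "kwargs": {"motion": [{"translation": [1.2, 5, 0], "rotation": [0, 0, 0]}, {"translation": [2.4, 10, 0], "rotation": [0, 0, 0]}, {"translation": [3.6, 15, 0], "rotation": [0, 0, 0]}, {"translation": [4.8, 20, 0], "rotation": [0, 0, 0]}, {"translation": [6, 25, 0], "rotation": [0, 0, 0]}, {"translation": [7.2, 30, 0], "rotation": [0, 0, 0]}, {"translation": [8.4, 35, 0], "rotation": [0, 0, 0]}, {"translation": [9.6, 40, -0.5], "rotation": [0, 0, 0]}, {"translation": [11, 44.7, -1], "rotation": [0, 0, 0]}, {"translation": [11, 44.7, -1], "rotation": [0, 0, 0]}]}}

```text
time: 2.65
position: [0.5584, 0.2505, 0.2901]
eef_rot: [-0.568, 0.569, -0.421, 0.42]
force: [-0.5, -0.1, -0.3]
gripper_width: 0.998
```

```bash
cat > look.py <<'E'
import sys
from bench import *
from h import *
st=read_state(); print(st["time"],st["position"].round(4),st["eef_rot"].round(4),st["force"].round(2),st["gripper_width"])
for a in sys.argv[1:]:
    n,tag=a.split(":"); c=capture(n); pickle.dump(c,open(n+tag+".pkl","wb")); cv2.imwrite(f"pics/{n}{tag}.png",c["img"][:,:,::-1])
E
python3 look.py wrist:1
```

```text
2.65 [0.5584 0.2505 0.2901] [-0.5684  0.5685 -0.421   0.42  ] [-0.46 -0.08 -0.3 ] 0.9982442062780453
```

View pics/wrist1.png

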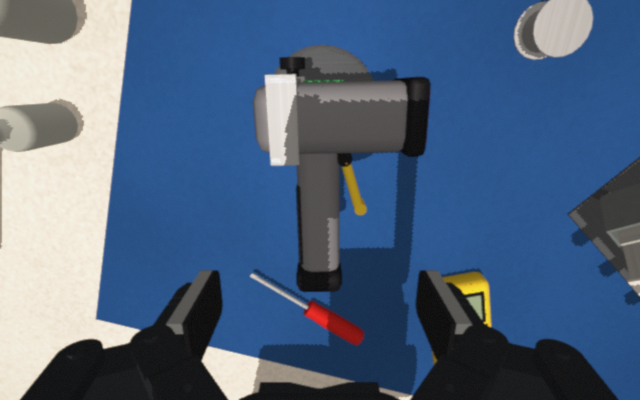

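The wrist view shows the grip running straight down from (318,160) to (319,290), square to the jaws, with the trigger from (347,160) to (362,212). I'll check the numbers with wrist depth.

```bash
python3 - <<'E'
from h import *
c=load("wrist1"); w=cloud(c); z=w[...,2]; hsv=cv2.cvtColor(c["img"],cv2.COLOR_RGB2HSV)
yel=(hsv[...,0]>20)&(hsv[...,0]<34)&(hsv[...,1]>130)
v,u=np.mgrid[:400,:640]
reg=(v<300)&(u>230)&(u<440)
m=(z>.155)&(z<.21)&reg&~yel
for yaw in (16,16.7,17.4):
    a=np.radians(yaw); S=np.array([[np.cos(a),-np.sin(a)],[np.sin(a),np.cos(a)]])
    p=(w[m][:,:2]-[.6205,.2656])@S; 
    out=[]
    for lo in (-.12,-.10,-.08,-.06,-.05):
        b=p[abs(p[:,0]-lo)<.006][:,1]; out.append((np.percentile(b,1).round(4),np.percentile(b,99).round(4)))
    hd=p[p[:,0]>-.015]
    print(yaw,out,p.min(0),p.max(0))
    k=yel&reg&(z>.12); q=w[k]; y=(q[:,:2]-[.6205,.2656])@S; print("  trig",y.min(0),y.max(0),np.percentile(q[:,2],[2,50,98]))
print(np.nanpercentile(z[m&(v>180)],[5,50,95]))
E
```

```text
16 [(np.float64(-0.0161), np.float64(0.0175)), (np.float64(-0.0154), np.float64(0.0183)), (np.float64(-0.0303), np.float64(0.0191)), (np.float64(-0.0281), np.float64(0.0199)), (np.float64(-0.0257), np.float64(0.0193))] [-0.15077563 -0.07468212] [0.02590191 0.04980002]
  trig [-0.08089079 -0.03641597] [-0.03716976 -0.01624723] [0.16730525 0.16961651 0.17107287]
16.7 [(np.float64(-0.0146), np.float64(0.0189)), (np.float64(-0.0141), np.float64(0.0195)), (np.float64(-0.0293), np.float64(0.0201)), (np.float64(-0.0274), np.float64(0.0206)), (np.float64(-0.0252), np.float64(0.0199))] [-0.15058548 -0.07448867] [0.0260153  0.04978577]
  trig [-0.08127439 -0.03547538] [-0.03740021 -0.01573814] [0.16730525 0.16961651 0.17107287]
17.4 [(np.float64(-0.0131), np.float64(0.0204)), (np.float64(-0.0128), np.float64(0.0208)), (np.float64(-0.0322), np.float64(0.021)), (np.float64(-0.0267), np.float64(0.0214)), (np.float64(-0.0246), np.float64(0.0205))] [-0.15037285 -0.0742841 ] [0.02626996 0.04976408]
  trig [-0.08164587 -0.03452949] [-0.03762507 -0.0152267 ] [0.16730525 0.16961651 0.17107287]
[0.17003663 0.17535355 0.17862678]
```

Request:
{"fn": "drive_tool", "kwargs": {"motion": [{"translation": [0.15, -0.2, 0], "rotation": [0, 0, 0]}, {"translation": [0.15, -0.2, -2.5], "rotation": [0, 0, 0]}, {"translation": [0.15, -0.2, -5], "rotation": [0, 0, 0]}, {"translation": [0.15, -0.2, -7.5], "rotation": [0, 0, 0]}, {"translation": [0.15, -0.2, -10], "rotation": [0, 0, 0]}, {"translation": [0.15, -0.2, -12], "rotation": [0, 0, 0]}, {"translation": [0.15, -0.2, -13.5], "rotation": [0, 0, 0]}, {"translation": [0.15, -0.2, -14.5], "rotation": [0, 0, 0]}, {"translation": [0.15, -0.2, -15.2], "rotation": [0, 0, 0]}, {"translation": [0.15, -0.2, -15.2], "rotation": [0, 0, 0]}]}}

```text
time: 3.95
position: [0.5598, 0.2454, 0.1391]
eef_rot: [-0.568, 0.568, -0.422, 0.421]
force: [-0.3, 0.7, 0.5]
gripper_width: 1.001
```

```bash
python3 look.py wrist:2
```

```text
3.95 [0.5598 0.2454 0.1391] [-0.5676  0.5678 -0.4217  0.4215] [-0.28  0.74  0.49] 1.000508084687244
```

View pics/wrist2.png

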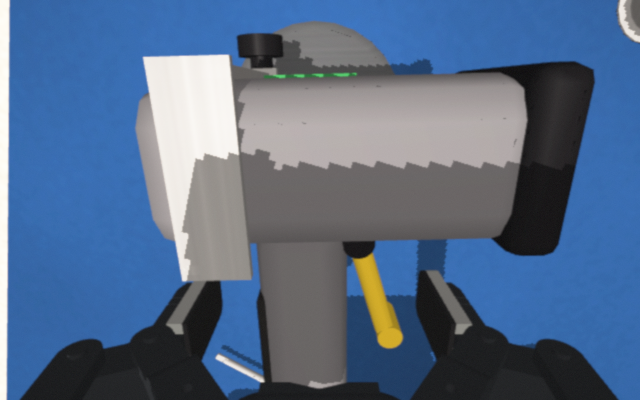

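Request:
{"fn": "drive_tool", "kwargs": {"motion": [{"translation": [-0.1, 0.3, 0], "rotation": [0, 0, 0]}, {"translation": [-0.1, 0.3, 0], "rotation": [0, 0, 0]}, {"translation": [-0.1, 0.3, 0], "rotation": [0, 0, 0]}, {"translation": [-0.1, 0.3, 0], "rotation": [0, 0, 0]}, {"translation": [-0.1, 0.3, 0], "rotation": [0, 0, 0]}, {"translation": [-0.1, 0.3, 0], "rotation": [0, 0, 0]}], "gripper": 0.2, "squeeze": 30}}

```text
time: 4.75
position: [0.5596, 0.2487, 0.1396]
eef_rot: [0.568, -0.567, 0.421, -0.422]
force: [4.0, -2.6, 3.7]
gripper_width: 0.602
```

```bash
python3 look.py wrist:3
```

```text
4.75 [0.5596 0.2487 0.1396] [ 0.5681 -0.5673  0.4212 -0.4218] [ 4.   -2.57  3.67] 0.6024794765913938
```

View pics/wrist3.png

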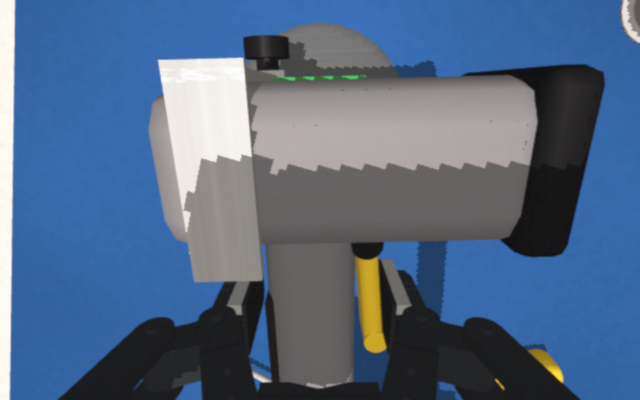

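Request:
{"fn": "drive_tool", "kwargs": {"motion": [{"translation": [0, 0, 0], "rotation": [0, 0, 0]}, {"translation": [0, 0, 0], "rotation": [0, 0, 0]}, {"translation": [0, 0, 0], "rotation": [0, 0, 0]}, {"translation": [0, 0, 0], "rotation": [0, 0, 0]}, {"translation": [0, 0, 0], "rotation": [0, 0, 0]}, {"translation": [0, 0, 0], "rotation": [0, 0, 0]}], "gripper": -0.3, "squeeze": 40}}

```text
time: 5.55
position: [0.5594, 0.2475, 0.1398]
eef_rot: [-0.568, 0.568, -0.42, 0.422]
force: [3.8, -5.7, 6.6]
gripper_width: 0.486
```

```bash
python3 look.py wrist:4 scene:4
```

```text
5.55 [0.5594 0.2475 0.1398] [-0.5677  0.5682 -0.4205  0.4219] [ 3.79 -5.69  6.56] 0.4856978394374372
```

View pics/wrist4.png

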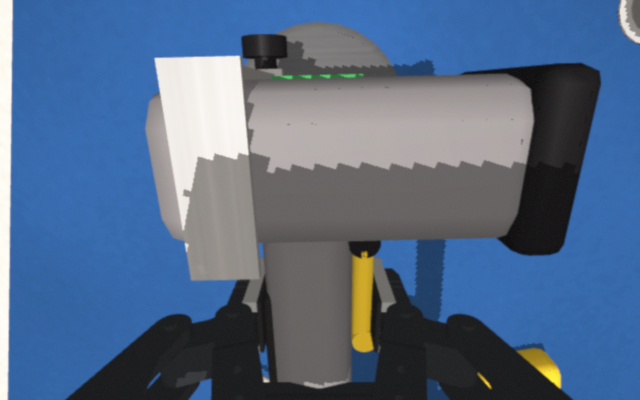

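```bash
cat > trig.py <<'E'
import sys
from h import *
for n in sys.argv[1:]:
    c=load(n); w=cloud(c); z=w[...,2]; hsv=cv2.cvtColor(c["img"],cv2.COLOR_RGB2HSV)
    k=(hsv[...,0]>20)&(hsv[...,0]<34)&(hsv[...,1]>130)&(z>.15)&(z<.19)&(w[...,0]>.5)&(w[...,0]<.62)&(w[...,1]>.18)&(w[...,1]<.3)
    a=np.radians(17); S=np.array([[np.cos(a),-np.sin(a)],[np.sin(a),np.cos(a)]])
    q=(w[k][:,:2]-[.6205,.2656])@S*1000
    l=cv2.fitLine(q.astype(np.float32),cv2.DIST_HUBER,0,.01,.01).ravel(); an=np.arctan2(l[1],l[0]); an=(an+np.pi/2)%np.pi-np.pi/2
    print(n,k.sum(),"angle",an.round(3),"at",l[2:].round(1),q.min(0).round(1),q.max(0).round(1))
E
python3 trig.py top0 wrist1 wrist2 wrist3 wrist4 scene4
```

```text
top0 50 angle 0.316 at [-58.3 -23.6] [-78.6 -33.3] [-37.7 -14.6]
wrist1 466 angle 0.326 at [-59.7 -25. ] [-81.4 -35.1] [-37.5 -15.5]
wrist2 1988 angle 0.346 at [-60.6 -25.4] [-82.2 -35.9] [-38.3 -15.2]
wrist3 2088 angle 0.134 at [-61.1 -19.5] [-84.2 -26.4] [-39.5 -13.1]
wrist4 2003 angle 0.036 at [-60.4 -17.1] [-84.  -23.8] [-38.1 -12.9]
scene4 43 angle -0.025 at [-63.8 -16.8] [-84.9 -21.6] [-45.7 -12.3]
```

Request:
{"fn": "drive_tool", "kwargs": {"motion": [{"translation": [-0.05, 0.1, 0], "rotation": [0, 0, 0]}, {"translation": [-0.05, 0.1, 0], "rotation": [0, 0, 0]}, {"translation": [-0.05, 0.1, 0], "rotation": [0, 0, 0]}], "squeeze": 55}}

```text
time: 6.02
position: [0.5594, 0.2477, 0.1399]
eef_rot: [-0.567, 0.568, -0.42, 0.422]
force: [4.0, -10.3, 6.5]
gripper_width: 0.475
```

Request:
{"fn": "drive_tool", "kwargs": {"motion": [{"translation": [0, 0, 0], "rotation": [0, 0, 0]}, {"translation": [0, 0, 0], "rotation": [0, 0, 0]}, {"translation": [0, 0, 0], "rotation": [0, 0, 0]}, {"translation": [0, 0, 0], "rotation": [0, 0, 0]}, {"translation": [0, 0, 0], "rotation": [0, 0, 0]}, {"translation": [0, 0, 0], "rotation": [0, 0, 0]}], "gripper": 1}}

```text
time: 6.78
position: [0.5581, 0.2496, 0.1392]
eef_rot: [-0.568, 0.568, -0.422, 0.421]
force: [-0.6, -0.1, 0.6]
gripper_width: 1.003
```

```bash
python3 look.py wrist:5; python3 trig.py wrist5
```

```text
6.775 [0.5581 0.2496 0.1392] [-0.5677  0.5678 -0.4216  0.4214] [-0.62 -0.13  0.57] 1.0030707529581429
wrist5 2001 angle 0.337 at [-60.  -25.1] [-81.9 -35.9] [-37.6 -15.3]
```

```bash
python3 - <<'E'
from h import *
from scipy.spatial.transform import Rotation as R
ya=np.radians(-26.3); rx=np.array([np.cos(ya),np.sin(ya),0]); ry=np.array([-np.sin(ya),np.cos(ya),0])
mz=-.5736*rx+np.array([0,0,.8192]); mx=np.cross(ry,mz)
T=R.from_matrix(np.stack([-ry,-mz,mx],1))
c=R.from_quat([0.5678,-0.4216,0.4214,-0.5677])
print(c.as_matrix().round(3)); print(T.as_matrix().round(3))
print("rotvec deg",np.degrees((T*c.inv()).as_rotvec()).round(2))
pre=np.array([.498,-.2505,.165])-.019*mz+.12*mz
print((pre-[.5581,.2496,.1392])*100, mz)
E
```

```text
[[ 0.289 -0.     0.957]
 [-0.957  0.     0.289]
 [-0.    -1.    -0.   ]]
[[-0.443  0.514  0.734]
 [-0.896 -0.254 -0.363]
 [ 0.    -0.819  0.574]]
rotvec deg [ -2.97 -35.71 -41.75]
[-11.20366863 -47.44312909  10.85392   ] [-0.51422462  0.25414564  0.8192    ]
```

Request:
{"fn": "drive_tool", "kwargs": {"motion": [{"translation": [0, 0, 3], "rotation": [0, 0, 0]}, {"translation": [0, 0, 7], "rotation": [0, 0, 0]}, {"translation": [0, 0, 11], "rotation": [0, 0, 0]}, {"translation": [0, 0, 15], "rotation": [0, 0, 0]}, {"translation": [-1.5, -5, 16], "rotation": [0, 0, -5]}, {"translation": [-3, -11, 16], "rotation": [0, -2, -10]}, {"translation": [-4.5, -17, 16], "rotation": [-0.5, -7, -16]}, {"translation": [-6, -23, 16], "rotation": [-1, -13, -22]}, {"translation": [-7.5, -29, 16], "rotation": [-1.5, -19, -28]}, {"translation": [-9, -35, 16], "rotation": [-2, -25, -34]}]}}

```text
time: 8.07
position: [0.4676, -0.102, 0.3]
eef_rot: [-0.487, 0.325, -0.428, 0.688]
force: [1.0, -1.0, 0.9]
gripper_width: 0.998
```

Request:
{"fn": "drive_tool", "kwargs": {"motion": [{"translation": [-1, -6, -1], "rotation": [-0.5, -6, -4]}, {"translation": [-2, -12, -3], "rotation": [-1, -10.7, -8]}, {"translation": [-2.2, -12.4, -5.1], "rotation": [-1, -10.7, -8]}, {"translation": [-2.2, -12.4, -5.1], "rotation": [-1, -10.7, -8]}, {"translation": [-2.2, -12.4, -5.1], "rotation": [-1, -10.7, -8]}], "gripper": -0.06}}

```text
time: 8.7
position: [0.4469, -0.2241, 0.249]
eef_rot: [-0.474, 0.235, -0.398, 0.749]
force: [0.6, 0.2, 0.4]
gripper_width: 0.468
```

```bash
python3 look.py wrist:6 top:6
```

```text
8.7 [ 0.4469 -0.2241  0.249 ] [-0.4741  0.2353 -0.3977  0.7495] [0.59 0.2  0.37] 0.46831242050342636
```

View pics/wrist6.png

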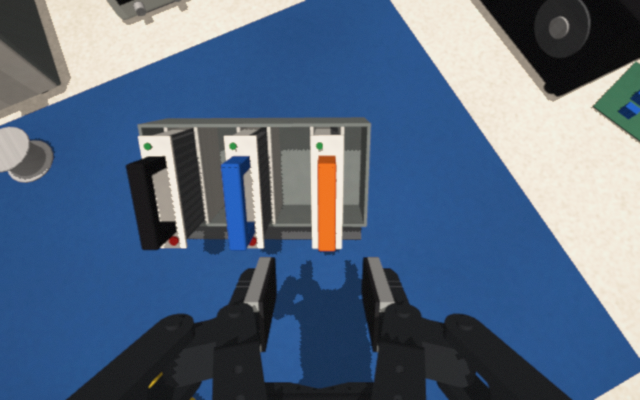

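The wrist view has the orange bar from (327,157) to (327,250), running parallel to the jaws and roughly centred between them. Of the three candidates, black (148,205), blue (236,203) and orange (327,203), the orange one is meant. I'll measure it in the tool frame and confirm it in a crop.

```bash
python3 - <<'E'
from h import *
from scipy.spatial.transform import Rotation as R
c=load("wrist6"); w=cloud(c); hsv=cv2.cvtColor(c["img"],cv2.COLOR_RGB2HSV)
cv2.imwrite("pics/crop6.png",cv2.resize(c["img"][110:270,120:390,::-1],(780,462),interpolation=cv2.INTER_CUBIC))
k=(hsv[...,0]>=3)&(hsv[...,0]<=18)&(hsv[...,1]>150)&(hsv[...,2]>120); k[:140]=0;k[260:]=0;k[:,:300]=0;k[:,350:]=0
q0=[-0.4741,0.2353,-0.3977,0.7495]; T=R.from_quat(np.roll(q0,-1)); p=np.array([.4469,-.2241,.249])
q=T.inv().apply(w[k]-p)*1000
top=q[q[:,1]<np.percentile(q[:,1],5)+6]
print(k.sum(),"tool-frame top: x",top[:,0].min(),top[:,0].max(),"z",np.percentile(top[:,2],[0,2,98,100]),"y",np.percentile(top[:,1],[5,50]))
l=cv2.fitLine(top[:,[2,0]].astype(np.float32),cv2.DIST_HUBER,0,.01,.01).ravel(); print("tilt in x/z deg",np.degrees(np.arctan(l[1]/l[0])))
l=cv2.fitLine(top[:,[2,1]].astype(np.float32),cv2.DIST_HUBER,0,.01,.01).ravel(); print("y/z deg",np.degrees(np.arctan(l[1]/l[0])))
mid=np.array([(top[:,0].min()+top[:,0].max())/2,np.median(top[:,1])+6,(top[:,2].min()+top[:,2].max())/2])
print(mid,"bar world",T.apply(mid/1000)+p, "axes",T.as_matrix().round(3).tolist())
E
```

```text
Traceback (most recent call last):
ValueError: zero-size array to reduction operation minimum which has no identity
```

View pics/crop6.png

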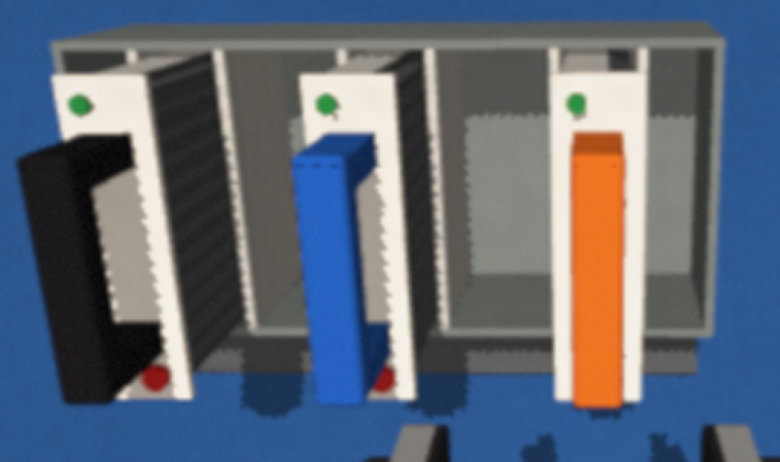

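```bash
python3 - <<'E'
from h import *
from scipy.spatial.transform import Rotation as R
c=load("wrist6"); w=cloud(c); hsv=cv2.cvtColor(c["img"],cv2.COLOR_RGB2HSV)
k=(hsv[...,0]>=3)&(hsv[...,0]<=18)&(hsv[...,1]>150)&(hsv[...,2]>120); k[:140]=0;k[260:]=0;k[:,:300]=0;k[:,350:]=0
print(k.sum()); k&=np.isfinite(w[...,0])
q0=[-0.4741,0.2353,-0.3977,0.7495]; T=R.from_quat(np.roll(q0,-1)); p=np.array([.4469,-.2241,.249])
q=T.inv().apply(w[k]-p)*1000
print(k.sum(),np.percentile(q[:,1],[1,5,50,95]))
y0=np.median(q[:,1]); top=q[abs(q[:,1]-y0)<5]
print("x",top[:,0].min(),top[:,0].max(),"z",np.percentile(top[:,2],[0,2,98,100]))
l=cv2.fitLine(top[:,[2,0]].astype(np.float32),cv2.DIST_HUBER,0,.01,.01).ravel(); print("x/z deg",np.degrees(np.arctan(l[1]/l[0])))
l=cv2.fitLine(top[:,[2,1]].astype(np.float32),cv2.DIST_HUBER,0,.01,.01).ravel(); print("y/z deg",np.degrees(np.arctan(l[1]/l[0])))
mid=np.array([(top[:,0].min()+top[:,0].max())/2,np.median(top[:,1])+6,(top[:,2].min()+top[:,2].max())/2])
print(mid,"bar world",T.apply(mid/1000)+p, "axes",T.as_matrix().round(3).tolist())
tgt=T.apply(mid/1000)+p+.019*T.as_matrix()[:,1]; print("delta cm",(tgt-p)*100)
E
```

```text
1595
1589 [ 95.90997152  96.32209636  97.45196927 106.2684374 ]
x 0.3471036177731251 12.93177871976545 z [-37.81826419 -35.82275833  31.16731321  31.93205619]
x/z deg -0.7255701
y/z deg 0.011693363
[  6.63944117 103.40538094  -2.943104  ] bar world [ 0.49596423 -0.25317719  0.16243999] axes [[-0.44, 0.523, 0.73], [-0.898, -0.234, -0.373], [-0.024, -0.819, 0.573]]
delta cm [  5.90105575  -3.35263782 -10.21252045]
```

```bash
python3 - <<'E'
from h import *
from bench import *
from scipy.spatial.transform import Rotation as R
ya=np.radians(-26.3); rx=np.array([np.cos(ya),np.sin(ya),0]); ry=np.array([-np.sin(ya),np.cos(ya),0])
mz=-.5736*rx+np.array([0,0,.8192]); mx=np.cross(ry,mz)
T=R.from_matrix(np.stack([-ry,-mz,mx],1))
s=read_state(); c=R.from_quat(np.roll(s["eef_rot"],-1))
print(np.degrees((T*c.inv()).as_rotvec()).round(2)); print((np.array([.5050,-.2567,.1489])-s["position"])*100)
E
```

```text
[-1.21  0.64 -0.28]
[  5.74972606  -3.27771772 -10.06729148]
```

Request:
{"fn": "drive_tool", "kwargs": {"motion": [{"translation": [0.6, -0.7, -1.9], "rotation": [-1.2, 0.6, -0.3]}, {"translation": [0.6, -0.7, -1.9], "rotation": [-1.2, 0.6, -0.3]}, {"translation": [1.1, -1.0, -2.7], "rotation": [-1.2, 0.6, -0.3]}, {"translation": [2.2, -1.5, -4.3], "rotation": [-1.2, 0.6, -0.3]}, {"translation": [3.2, -2.0, -6.0], "rotation": [-1.2, 0.6, -0.3]}, {"translation": [3.7, -2.3, -6.8], "rotation": [-1.2, 0.6, -0.3]}, {"translation": [3.7, -2.3, -6.8], "rotation": [-1.2, 0.6, -0.3]}, {"translation": [3.7, -2.3, -6.8], "rotation": [-1.2, 0.6, -0.3]}]}}

```text
time: 9.8
position: [0.4835, -0.2474, 0.1807]
eef_rot: [-0.467, 0.243, -0.393, 0.754]
force: [-0.2, -0.2, 0.6]
gripper_width: 0.47
```

```bash
python3 look.py wrist:7
```

```text
9.8 [ 0.4835 -0.2474  0.1807] [-0.4672  0.243  -0.3931  0.7537] [-0.21 -0.21  0.64] 0.47003861722486934
```

View pics/wrist7.png

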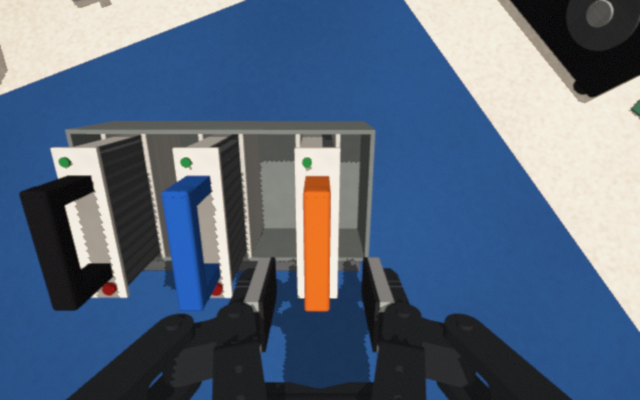

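Request:
{"fn": "drive_tool", "kwargs": {"motion": [{"translation": [0.3, 0.0, -0.4], "rotation": [0, 0, 0]}, {"translation": [0.9, -0.2, -1.2], "rotation": [0, 0, 0]}, {"translation": [1.5, -0.5, -2.1], "rotation": [0, 0, 0]}, {"translation": [2.0, -0.75, -2.9], "rotation": [0, 0, 0]}, {"translation": [2.2, -0.8, -3.2], "rotation": [0, 0, 0]}, {"translation": [2.2, -0.8, -3.2], "rotation": [0, 0, 0]}, {"translation": [2.2, -0.8, -3.2], "rotation": [0, 0, 0]}]}}

```text
time: 10.72
position: [0.5043, -0.2586, 0.1547]
eef_rot: [-0.47, 0.243, -0.398, 0.75]
force: [0.5, 0.5, 0.1]
gripper_width: 0.469
```

```bash
python3 look.py wrist:8
```

```text
10.725 [ 0.5043 -0.2586  0.1547] [-0.4697  0.2432 -0.3976  0.7498] [0.53 0.49 0.07] 0.4693440385269836
```

View pics/wrist8.png

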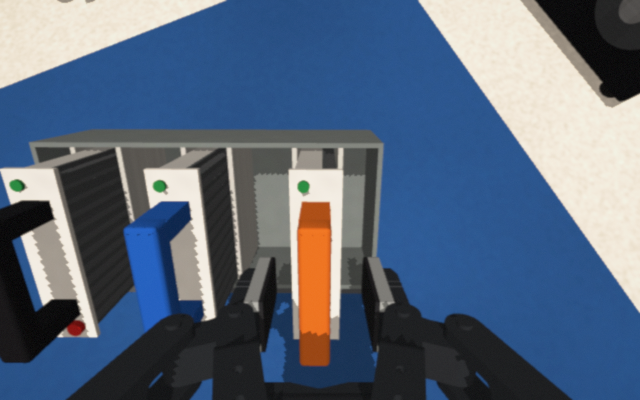

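```bash
python3 look.py wrist:9; python3 look.py; python3 - <<'E'
from h import *
from scipy.spatial.transform import Rotation as R
from bench import *
s=read_state()
c=load("wrist9"); w=cloud(c); hsv=cv2.cvtColor(c["img"],cv2.COLOR_RGB2HSV)
k=(hsv[...,0]>=3)&(hsv[...,0]<=18)&(hsv[...,1]>150)&(hsv[...,2]>110); k[:190]=0;k[380:]=0;k[:,:285]=0;k[:,345:]=0
k&=np.isfinite(w[...,0])
T=R.from_quat(np.roll(s["eef_rot"],-1)); p=s["position"]
q=T.inv().apply(w[k]-p)*1000
y0=np.median(q[:,1]); top=q[abs(q[:,1]-y0)<4]
print(k.sum(),y0,"x",top[:,0].min(),top[:,0].max(),"z",top[:,2].min(),top[:,2].max())
# pads: near-grey pts
for lab,a,b in(("L",250,278),("R",362,392)):
    m=np.zeros(k.shape,bool); m[255:330,a:b]=1; m&=np.isfinite(w[...,0]); r=T.inv().apply(w[m]-p)*1000; r=r[(abs(r[:,1])<60)]
    if len(r): print(lab,len(r),np.percentile(r,[2,50,98],axis=0).round(1).tolist())
print(T.as_matrix().round(3))
E
```

```text
10.775 [ 0.5043 -0.2586  0.1547] [-0.4697  0.2432 -0.3975  0.7498] [-0.26 -0.16 -0.62] 0.4674310449688454
10.825 [ 0.5043 -0.2586  0.1547] [-0.4697  0.2432 -0.3975  0.7498] [-0.11 -0.56  0.04] 0.4706573057313794
4929 -17.85099527639969 x -7.838733579201692 5.542561388871454 z -38.9142394207458 31.428257674462238
L 1722 [[-27.7, -52.3, -8.0], [-20.4, -27.5, 10.7], [-19.1, -5.0, 12.9]]
R 1959 [[20.7, -53.4, -7.7], [22.4, -28.2, 11.1], [30.8, -6.0, 13.2]]
[[-0.441  0.511  0.738]
 [-0.898 -0.243 -0.368]
 [-0.009 -0.825  0.566]]
```

```bash
python3 -c "
from bench import *
s=read_state();print(s['joint_pos'].round(3),s['joint_torque'].round(2))"
```

```text
[-0.686  0.239  2.175  0.774  0.196  0.621] [-1.000e-02 -3.520e+01 -1.857e+01  5.900e-01 -2.090e+00  0.000e+00]
```

Request:
{"fn": "drive_tool", "kwargs": {"motion": [{"translation": [0.1, 0.15, 0], "rotation": [0, 0, 0]}, {"translation": [0.3, 0.1, -0.3], "rotation": [0, 0, 0]}, {"translation": [0.45, 0.0, -0.6], "rotation": [0, 0, 0]}, {"translation": [0.45, 0.0, -0.6], "rotation": [0, 0, 0]}, {"translation": [0.45, 0.0, -0.6], "rotation": [0, 0, 0]}]}}

```text
time: 11.45
position: [0.5086, -0.26, 0.1507]
eef_rot: [-0.471, 0.243, -0.399, 0.748]
force: [0.6, -0.1, 0.0]
gripper_width: 0.47
```

```bash
python3 -c "
from bench import *
s=read_state();print(s['joint_pos'].round(3),s['position'],s['force'],s['eef_rot'])"
```

```text
[-0.685  0.252  2.167  0.788  0.196  0.607] [ 0.50856084 -0.26001842  0.15072605] [ 0.55012099 -0.10274219  0.04616076] [-0.47053296  0.24324409 -0.39938465  0.74827999]
```

J5 is sitting at its 0.2 rad lower limit with this 35° tool tilt. I'll back off now and pitch the tool about the pinch axis, to about 15° from vertical. The pads can hold the bar at that angle too.

Request:
{"fn": "drive_tool", "kwargs": {"motion": [{"translation": [-0.6, 0.3, 1.0], "rotation": [2.5, 5, 0]}, {"translation": [-1.5, 0.8, 2.4], "rotation": [4.5, 9, 0]}, {"translation": [-2.3, 1.2, 3.7], "rotation": [6.7, 13.5, 0]}, {"translation": [-2.6, 1.4, 4.0], "rotation": [8.9, 17.9, 0]}, {"translation": [-2.6, 1.4, 4.0], "rotation": [8.9, 17.9, 0]}, {"translation": [-2.6, 1.4, 4.0], "rotation": [8.9, 17.9, 0]}]}}

```text
time: 12.2
position: [0.4819, -0.2453, 0.19]
eef_rot: [-0.42, 0.319, -0.524, 0.668]
force: [-0.5, -0.2, -0.2]
gripper_width: 0.467
```

```bash
cat > tgt.py <<'E'
from bench import *
from h import *
from scipy.spatial.transform import Rotation as R
s=read_state(); print(s['joint_pos'].round(3),s['position'].round(4),s['force'].round(2))
ya=np.radians(-26.3); rx=np.array([np.cos(ya),np.sin(ya),0]); ry=np.array([-np.sin(ya),np.cos(ya),0]); zz=np.array([0,0,1.])
a=np.radians(15); ty=np.sin(a)*rx-np.cos(a)*zz; tx=-ry; tz=np.cross(tx,ty)
T=R.from_matrix(np.stack([tx,ty,tz],1)); c=R.from_quat(np.roll(s["eef_rot"],-1))
print("rotvec",np.degrees((T*c.inv()).as_rotvec()).round(2)); 
bar=np.array([.4960,-.2533,.1624])
print("final d",(bar+.019*ty-.001*tx-s["position"])*100)
E
python3 tgt.py; python3 look.py wrist:10
```

```text
[-0.639  0.205  1.889  0.08   0.807  1.344] [ 0.4819 -0.2453  0.19  ] [-0.51 -0.15 -0.17]
rotvec [-1.06 -0.32 -0.03]
final d [ 1.89062015 -0.92457041 -4.59180965]
12.2 [ 0.4819 -0.2453  0.19  ] [-0.4203  0.3194 -0.5244  0.6681] [-0.51 -0.15 -0.17] 0.4672633741887307
```

View pics/wrist10.png

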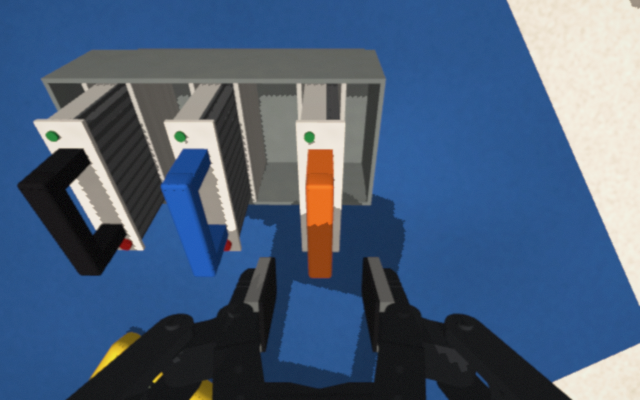

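Request:
{"fn": "drive_tool", "kwargs": {"motion": [{"translation": [0.4, -0.2, -1], "rotation": [-1, -0.3, 0]}, {"translation": [0.8, -0.4, -2], "rotation": [-1, -0.3, 0]}, {"translation": [1.2, -0.6, -3], "rotation": [-1, -0.3, 0]}, {"translation": [1.6, -0.8, -4], "rotation": [-1, -0.3, 0]}, {"translation": [1.9, -0.9, -4.6], "rotation": [-1, -0.3, 0]}, {"translation": [1.9, -0.9, -4.6], "rotation": [-1, -0.3, 0]}, {"translation": [1.9, -0.9, -4.6], "rotation": [-1, -0.3, 0]}]}}

```text
time: 13.12
position: [0.5017, -0.2551, 0.145]
eef_rot: [-0.419, 0.321, -0.517, 0.674]
force: [0.2, -0.0, 0.2]
gripper_width: 0.472
```

```bash
python3 tgt.py; python3 look.py wrist:11
```

```text
[-0.621  0.294  1.907  0.067  0.683  1.362] [ 0.5017 -0.2551  0.145 ] [ 0.24 -0.01  0.21]
rotvec [-0.01 -0.01 -0.02]
final d [-0.0886127   0.0482605  -0.09770849]
13.125 [ 0.5017 -0.2551  0.145 ] [-0.4188  0.3213 -0.5171  0.6737] [ 0.24 -0.01  0.21] 0.47212399982782677
```

View pics/wrist11.png

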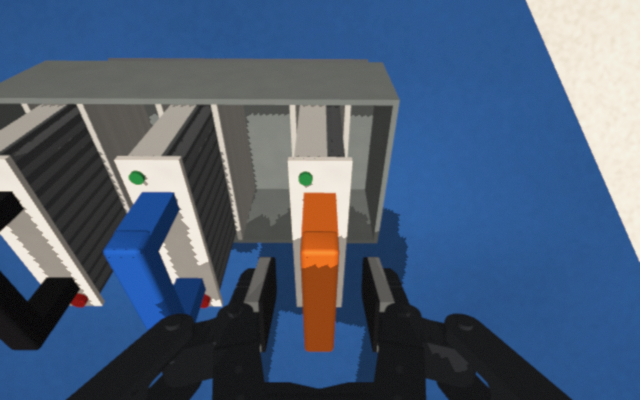

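The bar is centred between the pads at col 320, and orientation and position are on target. Closing now.

Request:
{"fn": "drive_tool", "kwargs": {"motion": [{"translation": [0, 0, -0.1], "rotation": [0, 0, 0]}, {"translation": [0, 0, -0.1], "rotation": [0, 0, 0]}, {"translation": [0, 0, -0.1], "rotation": [0, 0, 0]}, {"translation": [0, 0, -0.1], "rotation": [0, 0, 0]}, {"translation": [0, 0, -0.1], "rotation": [0, 0, 0]}, {"translation": [0, 0, -0.1], "rotation": [0, 0, 0]}], "gripper": -1, "squeeze": 90}}

```text
time: 13.92
position: [0.5016, -0.255, 0.1443]
eef_rot: [-0.419, 0.321, -0.517, 0.674]
force: [-3.4, 2.0, 6.2]
gripper_width: 0.143
```

```bash
python3 tgt.py; python3 look.py wrist:12
```

```text
[-0.621  0.295  1.908  0.067  0.681  1.362] [ 0.5016 -0.255   0.1443] [-3.4   1.97  6.21]
rotvec [-0.01 -0.   -0.02]
final d [-0.0707078   0.04273627 -0.02237243]
13.925 [ 0.5016 -0.255   0.1443] [-0.4188  0.3213 -0.5171  0.6738] [-3.4   1.97  6.21] 0.1429807386098289
```

View pics/wrist12.png

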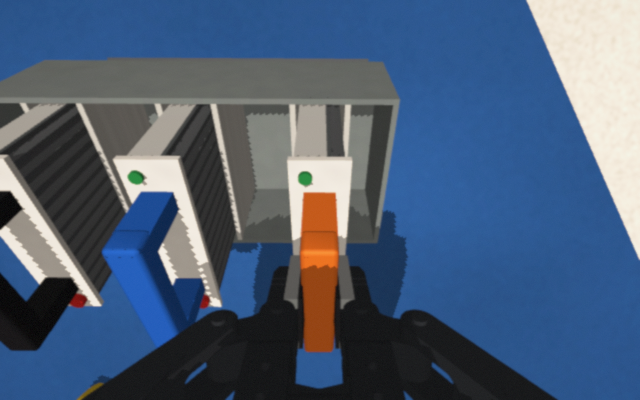

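Request:
{"fn": "drive_tool", "kwargs": {"motion": [{"translation": [-0.26, 0.13, 0.41], "rotation": [0, 0, 0]}, {"translation": [-0.51, 0.25, 0.82], "rotation": [0, 0, 0]}, {"translation": [-0.77, 0.38, 1.23], "rotation": [0, 0, 0]}, {"translation": [-1.03, 0.51, 1.64], "rotation": [0, 0, 0]}, {"translation": [-1.29, 0.64, 2.05], "rotation": [0, 0, 0]}, {"translation": [-1.54, 0.76, 2.46], "rotation": [0, 0, 0]}]}}

```text
time: 14.72
position: [0.486, -0.2473, 0.1688]
eef_rot: [-0.419, 0.321, -0.517, 0.674]
force: [2.1, -1.8, -2.7]
gripper_width: 0.146
```

```bash
python3 tgt.py; python3 look.py wrist:13 scene:13
```

```text
[-0.627  0.236  1.916  0.065  0.733  1.359] [ 0.486  -0.2473  0.1688] [ 2.09 -1.84 -2.73]
rotvec [-0.02 -0.02 -0.02]
final d [ 1.48668732 -0.73047467 -2.47039755]
14.725 [ 0.486  -0.2473  0.1688] [-0.4187  0.3214 -0.5172  0.6737] [ 2.09 -1.84 -2.73] 0.1458293995241962
```

View pics/wrist13.png

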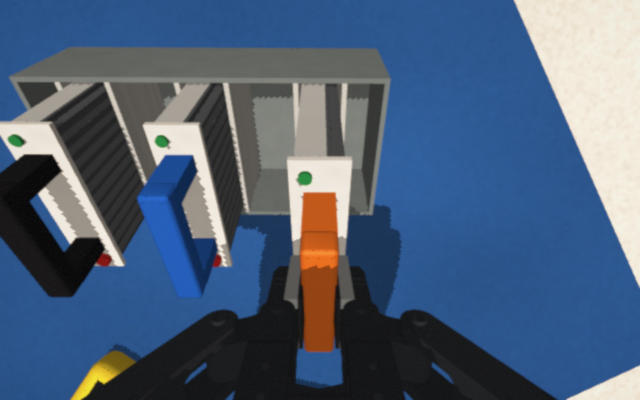

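Request:
{"fn": "drive_tool", "kwargs": {"motion": [{"translation": [-0.41, 0.2, 0.66], "rotation": [0, 0, 0]}, {"translation": [-0.82, 0.41, 1.31], "rotation": [0, 0, 0]}, {"translation": [-1.23, 0.61, 1.97], "rotation": [0, 0, 0]}, {"translation": [-1.65, 0.81, 2.62], "rotation": [0, 0, 0]}, {"translation": [-2.06, 1.02, 3.28], "rotation": [0, 0, 0]}, {"translation": [-2.47, 1.22, 3.93], "rotation": [0, 0, 0]}, {"translation": [-2.88, 1.42, 4.59], "rotation": [0, 0, 0]}, {"translation": [-3.29, 1.63, 5.24], "rotation": [0, 0, 0]}, {"translation": [-3.7, 1.83, 5.9], "rotation": [0, 0, 0]}, {"translation": [-4.1, 2.03, 6.55], "rotation": [0, 0, 0]}]}}

```text
time: 16.08
position: [0.4449, -0.227, 0.2344]
eef_rot: [-0.419, 0.321, -0.517, 0.674]
force: [-0.7, -1.0, -2.7]
gripper_width: 0.146
```

```bash
python3 tgt.py; python3 look.py wrist:14 scene:14
```

```text
[-0.647  0.08   1.917  0.062  0.889  1.35 ] [ 0.4449 -0.227   0.2344] [-0.74 -1.   -2.65]
rotvec [-0.02 -0.02 -0.02]
final d [ 5.59571212 -2.76280295 -9.03326312]
16.075 [ 0.4449 -0.227   0.2344] [-0.4187  0.3214 -0.5172  0.6737] [-0.74 -1.   -2.65] 0.14580635995091318
```

View pics/wrist14.png

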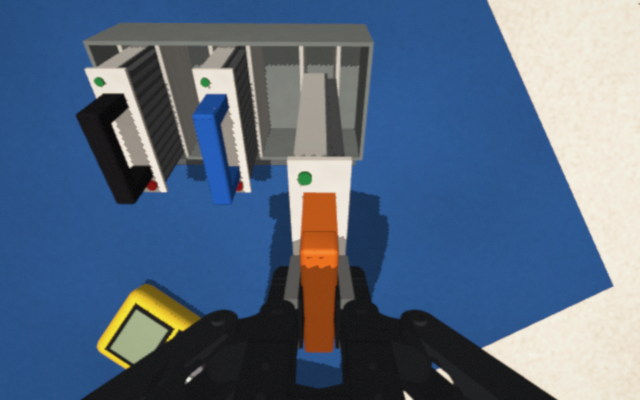

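View pics/scene14.png

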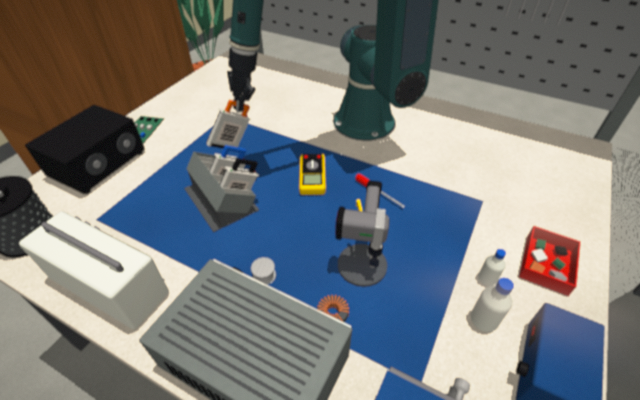

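```bash
cat > fin.py <<'E'
from bench import *
from h import *
from scipy.spatial.transform import Rotation as R
s=read_state(); print(s['joint_pos'].round(3),s['position'].round(4),s['force'].round(2))
def fr(yaw,tilt):
    a=np.radians(yaw); rx=np.array([np.cos(a),np.sin(a),0]); ry=np.array([-np.sin(a),np.cos(a),0]); t=np.radians(tilt)
    mz=-np.sin(t)*rx+np.array([0,0,np.cos(t)]); return R.from_matrix(np.stack([np.cross(ry,mz),ry,mz],1))
Mr=fr(-26.3,35); Tg=R.from_quat([0.3213,-0.5171,0.6738,-0.4188])
bar_g=np.array([.4960,-.2533,.1624]); tg=np.array([.5016,-.2550,.1443])
off=Tg.inv().apply(bar_g-tg); print("bar in tool mm",off*1000)
Mf=fr(16.8,0); Tf=Mf*Mr.inv()*Tg
lab=np.array([.6706,.0996,.160]); org=lab-Mf.apply([0,.0115,.055]); bar=org+Mf.apply([0,0,.143]); tcp=bar-Tf.apply(off)
c=R.from_quat(np.roll(s["eef_rot"],-1))
print("tcp",tcp,"d cm",(tcp-s["position"])*100,"rotvec",np.degrees((Tf*c.inv()).as_rotvec()),"tool y",Tf.as_matrix()[:,1])
E
python3 fin.py
```

```text
[-0.647  0.079  1.917  0.062  0.889  1.35 ] [ 0.4452 -0.2271  0.2348] [-0.08 -0.36 -2.9 ]
bar in tool mm [  0.95265186 -18.97772679  -0.89349891]
tcp [0.66823613 0.08787344 0.22986178] d cm [22.30824158 31.4996077  -0.49293776] rotvec [ 2.98168359 35.73552611 41.72068991] tool y [-0.32753578 -0.0986548  -0.93967417]
```

Request:
{"fn": "drive_tool", "kwargs": {"motion": [{"translation": [0, 0, 1.5], "rotation": [0, 0, 0]}, {"translation": [0, 0, 4], "rotation": [0, 0, 0]}, {"translation": [0, 0, 7], "rotation": [0, 0, 0]}, {"translation": [0, 0, 10], "rotation": [0, 0, 0]}, {"translation": [0, 0, 13], "rotation": [0, 0, 0]}, {"translation": [0, 0, 15], "rotation": [0, 0, 0]}, {"translation": [0, 0, 15], "rotation": [0, 0, 0]}]}}

```text
time: 17.05
position: [0.4461, -0.2278, 0.3856]
eef_rot: [-0.419, 0.321, -0.516, 0.675]
force: [0.7, -0.8, -3.8]
gripper_width: 0.145
```

Request:
{"fn": "drive_tool", "kwargs": {"motion": [{"translation": [1, 1.5, 0], "rotation": [0.2, 2, 2.5]}, {"translation": [3, 4.5, 0], "rotation": [0.5, 5, 6]}, {"translation": [5.5, 8, 0], "rotation": [0.9, 9, 11]}, {"translation": [8, 11.5, 0], "rotation": [1.2, 13.5, 16]}, {"translation": [11, 15.5, 0], "rotation": [1.5, 18, 21]}, {"translation": [14, 19.5, 0], "rotation": [1.9, 22.5, 26]}, {"translation": [16.5, 23.5, 0], "rotation": [2.3, 27, 31]}, {"translation": [19, 27, 0], "rotation": [2.6, 31, 36]}, {"translation": [21.3, 30, 0], "rotation": [2.8, 34, 40]}, {"translation": [22.3, 31.5, 0], "rotation": [3, 35.7, 41.7]}]}}

```text
time: 18.3
position: [0.6697, 0.0901, 0.3803]
eef_rot: [-0.46, 0.659, -0.488, 0.34]
force: [-0.7, 0.3, -4.3]
gripper_width: 0.146
```

```bash
python3 look.py scene:15 top:15 wrist:15; python3 fin.py
```

```text
18.3 [0.6697 0.0901 0.3803] [-0.4604  0.6588 -0.4885  0.3395] [-0.66  0.32 -4.28] 0.1464339500042865
[ 0.071  0.615  0.781 -0.086  2.088  1.318] [0.6689 0.0888 0.3808] [-0.46 -0.21 -4.16]
bar in tool mm [  0.95265186 -18.97772679  -0.89349891]
tcp [0.66823613 0.08787344 0.22986178] d cm [ -0.07000167  -0.092042   -15.09301364] rotvec [-0.00762722 -0.17702681 -0.04318757] tool y [-0.32753578 -0.0986548  -0.93967417]
```

View pics/scene15.png

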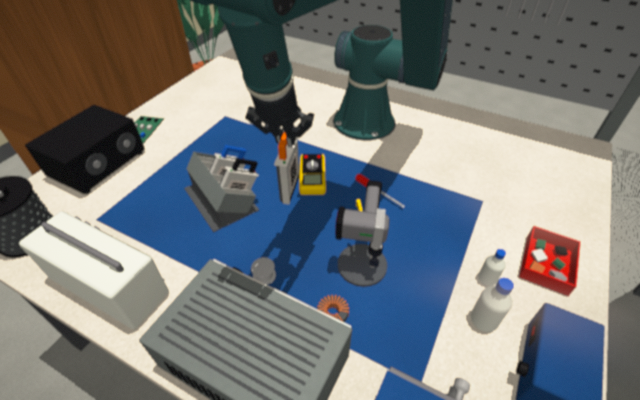

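View pics/wrist15.png

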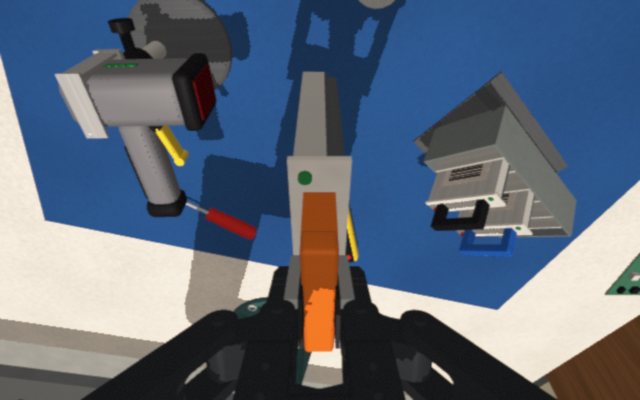

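Request:
{"fn": "drive_tool", "kwargs": {"motion": [{"translation": [-0.05, -0.05, -1.5], "rotation": [0, 0, 0]}, {"translation": [-0.07, -0.09, -4], "rotation": [0, 0, 0]}, {"translation": [-0.07, -0.09, -6.5], "rotation": [0, 0, 0]}, {"translation": [-0.07, -0.09, -9], "rotation": [0, 0, 0]}, {"translation": [-0.07, -0.09, -11], "rotation": [0, 0, 0]}, {"translation": [-0.07, -0.09, -13], "rotation": [0, 0, 0]}, {"translation": [-0.07, -0.09, -14.3], "rotation": [0, 0, 0]}, {"translation": [-0.07, -0.09, -15.1], "rotation": [0, -0.2, 0]}, {"translation": [-0.07, -0.09, -15.1], "rotation": [0, -0.2, 0]}, {"translation": [-0.07, -0.09, -15.1], "rotation": [0, -0.2, 0]}]}}

```text
time: 19.7
position: [0.6679, 0.087, 0.2338]
eef_rot: [-0.462, 0.657, -0.488, 0.343]
force: [0.7, 1.1, -3.3]
gripper_width: 0.141
```

```bash
python3 look.py scene:16 top:16 wrist:16; python3 fin.py; python3 - <<'E'
from h import *
s=load("scene16"); cv2.imwrite("pics/crop16.png",cv2.resize(s["img"][110:290,240:440,::-1],(780,702)[:2],interpolation=cv2.INTER_CUBIC)[:600])
E
```

```text
19.7 [0.6679 0.087  0.2338] [-0.4616  0.6567 -0.4877  0.3433] [ 0.7   1.11 -3.26] 0.14098617125277255
[ 0.069  0.666  1.022 -0.078  1.789  1.343] [0.6679 0.087  0.2337] [-0.28 -0.79 -3.95]
bar in tool mm [  0.95265186 -18.97772679  -0.89349891]
tcp [0.66823613 0.08787344 0.22986178] d cm [ 0.03291951  0.08306826 -0.38204353] rotvec [-0.01718594  0.24071164  0.02993238] tool y [-0.32753578 -0.0986548  -0.93967417]
```

View pics/crop16.png

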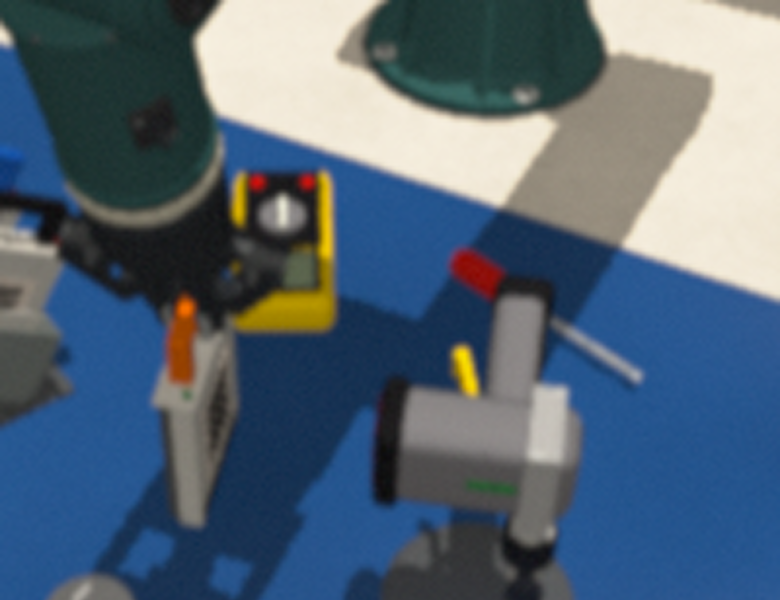

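View pics/wrist16.png

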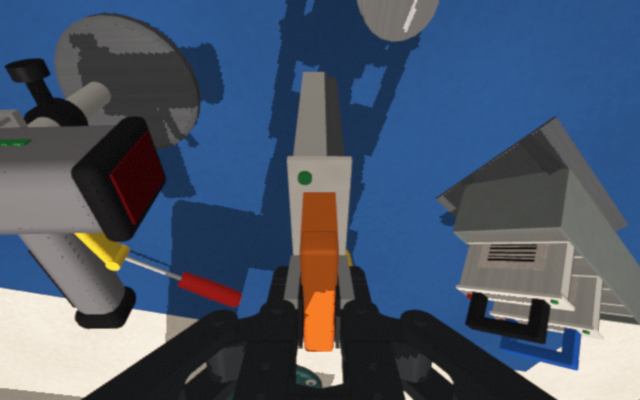

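The wrist view shows the red window at about (137,185) and the module panel at (320,205). I'll use both to check the alignment directly.

```bash
cat > chk.py <<'E'
import sys
from h import *
tag=sys.argv[1]
c=load("wrist"+tag); w=cloud(c); hsv=cv2.cvtColor(c["img"],cv2.COLOR_RGB2HSV)
k=((hsv[...,0]<8)|(hsv[...,0]>172))&(hsv[...,1]>130); k[:100]=0;k[260:]=0;k[:,200:]=0
k&=np.isfinite(w[...,0])&(w[...,2]>.1)&(w[...,2]<.22)
n,l,st,ce=cv2.connectedComponentsWithStats(k.astype(np.uint8)); i=1+np.argmax(st[1:,4]); k=l==i
P=w[k]; m=P.mean(0); nrm=np.linalg.svd(P-m)[2][2]; nrm*=np.sign(nrm[0])
print("window px",k.sum(),ce[i].round(0),"mean",m.round(4),"min",P.min(0).round(4),"max",P.max(0).round(4),"normal",nrm.round(3),"yaw",np.degrees(np.arctan2(nrm[1],nrm[0]))+90)
# red quad centre
# panel (white, wrist): pixels
v,u=np.mgrid[:400,:640]
g=np.isfinite(w[...,0])&(v>150)&(v<260)&(u>280)&(u<360)&(hsv[...,1]<50)
z0=np.median(w[g][:,2]); g&=abs(w[...,2]-z0)<.01
Q=w[g]; mq=Q.mean(0); nq=np.linalg.svd(Q-mq)[2][2]; nq*=np.sign(nq[2])
r=cv2.minAreaRect((Q[:,:2]*1000).astype(np.float32)); print("panel z",z0,"normal",nq.round(3),"rect",r)
l=cv2.boxPoints(r)
# scene: +y face
s=load("scene"+tag); w2=cloud(s)
a=np.radians(16.8); xs=np.array([np.cos(a),np.sin(a),0]); ys=np.array([-np.sin(a),np.cos(a),0])
wc=np.array([.6417,.1953,.160])
rel=w2-wc; X=rel@xs; Y=rel@ys; Z=rel[...,2]
f=np.isfinite(X)&(abs(X)<.06)&(Y>-.13)&(Y<-.085)&(Z>-.06)&(Z<.05)
F=w2[f]; 
for it in range(4):
    mf=F.mean(0); nf=np.linalg.svd(F-mf)[2][2]; nf*=np.sign(nf[1]); d=(F-mf)@nf; F=F[abs(d)<max(.002,1.5*d.std())] if it<3 else F
print("face pts",f.sum(),len(F),"normal",nf.round(3),"yaw",np.degrees(np.arctan2(-nf[0],nf[1])).round(2),"tilt",np.degrees(np.arcsin(nf[2])).round(2),"x",np.percentile((F-wc)@xs,[1,99]).round(4),"y",np.percentile((F-wc)@ys,[5,50,95]).round(4),"z",np.percentile(F[:,2],[1,99]).round(4))
E
python3 chk.py 16
```

```text
window px 2820 [137. 177.] mean [0.6415 0.195  0.1644] min [0.6192 0.1885 0.1319] max [0.658  0.202  0.1876] normal [ 0.312 -0.95   0.004] yaw 18.18849249596839
panel z 0.22238471115611236 normal [0.023 0.029 0.999] rect ((693.6944580078125, 93.82073211669922), (57.106903076171875, 26.115131378173828), 16.65458106994629)
face pts 549 397 normal [-0.256  0.967 -0.005] yaw 14.83 tilt -0.26 x [-0.0482  0.0473] y [-0.1066 -0.1009 -0.1001] z [0.1108 0.2087]
```

```bash
cat > tilt.py <<'E'
import sys
from h import *
tag=sys.argv[1]
s=load("scene"+tag); w2=cloud(s)
a=np.radians(16.8); xs=np.array([np.cos(a),np.sin(a),0]); ys=np.array([-np.sin(a),np.cos(a),0])
wc=np.array([.6417,.1953,.160]); rel=w2-wc; X=rel@xs*1000; Y=rel@ys*1000; Z=rel[...,2]*1000
f=np.isfinite(X)&(abs(X)<60)&(Y>-140)&(Y<-85)&(Z>-70)&(Z<52)
x,y,z=X[f],Y[f],Z[f]
for lo in range(-50,50,14):
    m=abs(z-lo)<7; fm=m&(y>-108)
    if fm.sum()>5: print(lo,m.sum(),"x",np.percentile(x[fm],[1,99]).round(1),"y",np.median(y[fm]).round(1))
print("z min/max",np.percentile(z,[.5,99.5]))
e=x>46.5   # +x end face
print("end face pts",e.sum(), "y",np.percentile(y[e],[2,98]) if e.sum() else '')
if e.sum()>20:
    A=np.c_[y[e],z[e],np.ones(e.sum())]; co=np.linalg.lstsq(A,x[e],rcond=None)[0]; print("x=ay+bz+c: pitch deg",np.degrees(np.arctan(co[1])),"yaw",np.degrees(np.arctan(co[0])),co[2])
c=load("wrist12"); 
for t,yaw,tl in (("12",-26.3,35),(tag,16.8,0)):
    c=load("wrist"+t); w=cloud(c); hsv=cv2.cvtColor(c["img"],cv2.COLOR_RGB2HSV); v,u=np.mgrid[:400,:640]
    g=np.isfinite(w[...,0])&(v>160)&(v<250)&(u>292)&(u<347)&(hsv[...,1]<60)&(hsv[...,2]>100)
    Q=w[g]; 
    for i in range(4):
        m=np.median(Q,0); n=np.linalg.svd(Q-Q.mean(0),full_matrices=False)[2][2]; n*=np.sign(n[2]); d=(Q-Q.mean(0))@n; Q=Q[abs(d)<.003] if i<3 else Q
    b=np.radians(yaw); rx=np.array([np.cos(b),np.sin(b),0]); ry=np.array([-np.sin(b),np.cos(b),0]); q=np.radians(tl); mz=-np.sin(q)*rx+np.array([0,0,np.cos(q)]); mx=np.cross(ry,mz)
    print(t,len(Q),"panel normal in module frame",(n@mx).round(4),(n@ry).round(4),(n@mz).round(4))
E
python3 tilt.py 16
```

```text
-50 37 x [-43.4  47.5] y -101.2
-36 69 x [-47.2  47.1] y -101.2
-22 74 x [-48.1  46.6] y -100.9
-8 78 x [-49.6  47.2] y -100.9
6 69 x [-42.4  46.5] y -100.8
20 77 x [-45.   48.1] y -100.5
34 92 x [-48.8  46.2] y -100.8
48 64 x [-43.6  47. ] y -101.0
z min/max [-50.3593872   51.58140423]
end face pts 38 y [-115.63327965 -101.49122987]
x=ay+bz+c: pitch deg 0.006320205143808518 yaw 1.4707945293718114 49.798533921321194
12 1949 panel normal in module frame -0.01 -0.0071 0.9999
16 814 panel normal in module frame -0.0193 -0.0278 0.9994
```

Request:
{"fn": "drive_tool", "kwargs": {"motion": [{"translation": [0.03, 0.05, -0.2], "rotation": [0, 0.1, 0.1]}, {"translation": [0.03, 0.08, -0.4], "rotation": [0, 0.2, 0.2]}, {"translation": [0.03, 0.08, -0.4], "rotation": [0, 0.2, 0.2]}, {"translation": [0.03, 0.08, -0.4], "rotation": [0, 0.2, 0.2]}]}}

```text
time: 20.35
position: [0.6678, 0.0878, 0.2289]
eef_rot: [-0.461, 0.658, -0.488, 0.341]
force: [0.6, -0.6, -3.7]
gripper_width: 0.145
```

```bash
python3 look.py scene:17 top:17 wrist:17; python3 fin.py; python3 chk.py 17; python3 tilt.py 17; python3 trig.py top17
```

```text
20.35 [0.6678 0.0878 0.2289] [-0.4609  0.6584 -0.4877  0.3408] [ 0.58 -0.62 -3.66] 0.1451108091108158
[ 0.07   0.672  1.024 -0.078  1.787  1.341] [0.6679 0.0878 0.229 ] [ 0.34  0.57 -3.49]
bar in tool mm [  0.95265186 -18.97772679  -0.89349891]
tcp [0.66823613 0.08787344 0.22986178] d cm [0.0381369  0.00826059 0.08466477] rotvec [-0.01510301 -0.03042883 -0.16737368] tool y [-0.32753578 -0.0986548  -0.93967417]
window px 2958 [135. 181.] mean [0.6415 0.1951 0.1643] min [0.619  0.1883 0.1313] max [0.6588 0.2022 0.1873] normal [ 0.313 -0.95   0.004] yaw 18.211372271356154
panel z 0.21741413277227306 normal [0.026 0.03  0.999] rect ((693.589599609375, 94.67501831054688), (57.022552490234375, 26.08159637451172), 16.82164192199707)
face pts 555 403 normal [-0.258  0.966 -0.004] yaw 14.94 tilt -0.22 x [-0.0491  0.0472] y [-0.1057 -0.1    -0.0992] z [0.1043 0.2073]
-50 54 x [-48.   47.1] y -100.2
-36 69 x [-43.4  46.6] y -100.2
-22 69 x [-45.7  47. ] y -99.8
-8 76 x [-48.3  46.1] y -99.9
6 74 x [-49.3  46.7] y -99.9
20 80 x [-45.5  46.9] y -99.7
34 86 x [-43.9  47.7] y -100.0
48 48 x [-40.4  45.9] y -100.1
z min/max [-56.69271438  49.5400585 ]
end face pts 20 y [-114.94193812 -101.25797921]
12 1949 panel normal in module frame -0.01 -0.0071 0.9999
17 823 panel normal in module frame -0.0249 -0.0498 0.9985
top17 39 angle 0.274 at [-54.5 -22.1] [-75.  -28.6] [-36.6 -14.5]
```

View pics/top17.png

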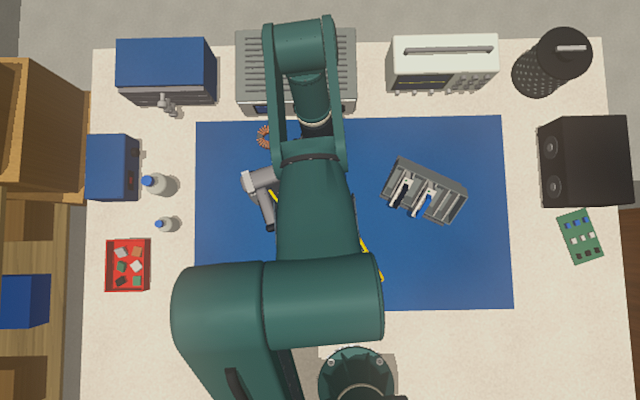

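```bash
python3 - <<'E'
from h import *
a=np.radians(16.8); xs=np.array([np.cos(a),np.sin(a),0]); ys=np.array([-np.sin(a),np.cos(a),0]); wc=np.array([.6417,.1953,.160])
for t in("16","17"):
    w=cloud(load("scene"+t)); rel=(w-wc)*1000; X=rel@xs;Y=rel@ys;Z=rel[...,2]
    f=np.isfinite(X)&(abs(X)<42)&(Y>-115)&(Y<-85)&(abs(Z)<40); p=np.stack([X[f],Y[f]],1).astype(np.float32)
    for lo in (-35,-20,-5,10,25,38):
        m=abs(p[:,0]-lo)<6; print(lo,m.sum(),np.median(p[m,1]).round(2),end="; ")
    l=cv2.fitLine(p,cv2.DIST_WELSCH,0,.01,.01).ravel(); print(t,"yaw rel",np.degrees(np.arctan(l[1]/l[0])))
# window, wrist17: per-column y
for t in ("16","17"):
    c=load("wrist"+t); w=cloud(c); hsv=cv2.cvtColor(c["img"],cv2.COLOR_RGB2HSV)
    rel=(w-wc)*1000; X=rel@xs;Y=rel@ys;Z=rel[...,2]
    k=((hsv[...,0]<8)|(hsv[...,0]>172))&(hsv[...,1]>130)&(abs(X)<30)&(abs(Y)<15)&(abs(Z)<35)
    p=np.stack([X[k],Y[k]],1).astype(np.float32); l=cv2.fitLine(p,cv2.DIST_WELSCH,0,.01,.01).ravel(); print(t,k.sum(),"win yaw rel",np.degrees(np.arctan(l[1]/l[0])), "x",p[:,0].min(),p[:,0].max(),"z",Z[k].min(),Z[k].max())
E
```

```text
-35 28 -100.53; -20 30 -100.47; -5 30 -100.36; 10 34 -100.54; 25 32 -100.8; 38 30 -101.19; 16 yaw rel -0.45126534
-35 26 -99.81; -20 30 -99.62; -5 33 -99.71; 10 32 -99.48; 25 39 -99.62; 38 28 -100.01; 17 yaw rel -0.06821565
16 2820 win yaw rel 1.1764711 x -23.146751 17.282635 z -28.100618970057887 27.62745430626748
17 2958 win yaw rel 1.3131766 x -23.274794 17.469233 z -28.66263431875382 27.34698994703408
```

Request:
{"fn": "drive_tool", "kwargs": {"motion": [{"translation": [-0.1, 0, 0.1], "rotation": [0, 0, 0.6]}, {"translation": [-0.1, 0, 0.1], "rotation": [0, 0, 0.6]}, {"translation": [-0.1, 0, 0.1], "rotation": [0, 0, 0.6]}, {"translation": [-0.1, 0, 0.1], "rotation": [0, 0, 0.6]}, {"translation": [-0.1, 0, 0.1], "rotation": [0, 0, 0.6]}, {"translation": [-0.1, 0, 0.1], "rotation": [0, 0, 0.6]}]}}

```text
time: 21.25
position: [0.6668, 0.0878, 0.2299]
eef_rot: [-0.463, 0.661, -0.484, 0.338]
force: [-0.4, -0.7, -2.7]
gripper_width: 0.148
```

```bash
python3 look.py scene:18 wrist:18; python3 fin.py; python3 chk.py 18; python3 - <<'E'
from bench import *; print(read_state()["qd"].round(4))
E
```

```text
21.25 [0.6668 0.0878 0.2299] [-0.4628  0.661  -0.4842  0.3385] [-0.43 -0.68 -2.7 ] 0.14849541640651703
[ 0.072  0.67   1.026 -0.081  1.786  1.332] [0.6668 0.0878 0.2299] [-0.31  0.69 -3.62]
bar in tool mm [  0.95265186 -18.97772679  -0.89349891]
tcp [0.66823613 0.08787344 0.22986178] d cm [ 0.14237048  0.00965447 -0.00803528] rotvec [-0.01350946 -0.03861213 -0.76324382] tool y [-0.32753578 -0.0986548  -0.93967417]
window px 2951 [135. 177.] mean [0.6415 0.1951 0.1644] min [0.6194 0.1884 0.1315] max [0.6583 0.2021 0.1875] normal [ 0.313 -0.95   0.004] yaw 18.24245419645581
panel z 0.2183631350781906 normal [0.027 0.027 0.999] rect ((692.336669921875, 94.89380645751953), (56.655513763427734, 26.141130447387695), 17.58033561706543)
face pts 539 384 normal [-0.265  0.964 -0.002] yaw 15.37 tilt -0.09 x [-0.0504  0.0456] y [-0.1052 -0.0996 -0.0988] z [0.1071 0.2082]
[0.0013 0.     0.0012 0.0001 0.0005 0.0007]
```

View pics/scene18.png

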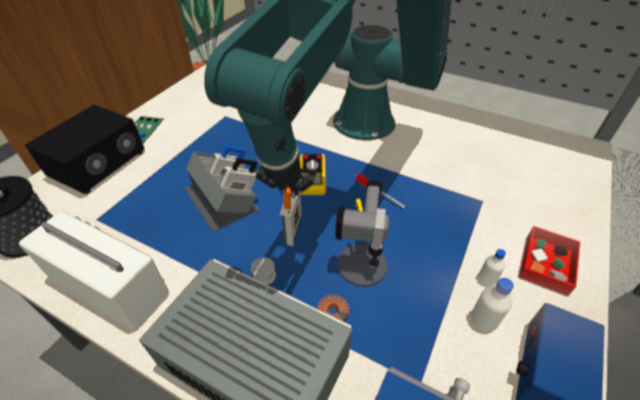

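The scene shows the module upright at about (290,215), in front of the scanner window. The blue and black modules are still racked and everything else is where it was. The arm is still, so I'm handing in.

```bash
python3 -c "
from bench import *
print(close_job())"
```

```text
the job is handed in; nothing more can be done
None
```

I woke the scanner, then drew the orange-handled module and handed in with it held upright in front of the scanner window. That was about 21 s in, well under the 58 s limit. There is one possible fault, a joint reading slightly past its range, covered below.

- **Trigger:** it turned about 0.3 rad when pinched (home is 0.26). The jaws stalled at 41.3 mm, and at 40.4 mm under a firmer squeeze. After release it was back at its starting angle.
- **Module:** it came out along the draw direction with no slip visible in the hand. The wrist force seen between moves stayed at about 13 N or less.
- **Final pose:** the label is about 99.6 mm from the window, about 2 mm off centre sideways and within about 1 mm in height. Tilt reads 0.1° on the label face. The arm is still and the module touches nothing.
- **Other things:** the last picture shows the other two modules still in the rack and nothing else moved.

**Joint limit:** on the first approach to the rack, joint 5 sat at its lower limit. It read 0.196 rad against the stated 0.2, which may count as passing its range. I backed off at once and took the handle with the tool tilted less, which put the joint at about 0.7 to 0.8.

**Readings that disagreed:**
- **Scanner yaw:** it reads from about 16° to 18°, depending on the view.
- **Module yaw:** it reads 15.4° (scene plane fit) or 17.6° (wrist view). I set it to about 17.5°, so the label could be off square by 1 to 2°.
- **Wrist depth on the module's top panel:** it suggests a 1.5 to 2° tilt, which the scene view does not support.

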